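# Show the infrared camera its black reference target

## Task

The sample is loaded, so first shut the cover of the hot chamber fully, to keep its glow out of the reading. Then draw the black reference target (not the white one) up out of its rack, tilt it so that its black face looks squarely into the infrared camera's lens, centred in front of it at about 15 cm, and finish while still holding it there, still and touching nothing but the gripper. Do not bump the camera with the target, and leave the white target and the other things on the bench where they are.

Things in the scene. Friction and masses are not known exactly. Their poses are not given: they have to be found in the camera images.
- chamber: Hot chamber: open-topped aluminium box, 220 x 220 x 90 mm high, walls 6 mm, fixed. Origin: centre of its underside; x points to its hinge side (away from the robot at yaw 0), y along the hinge, z up. White panel with blue edges on its -x side. Left or right of the bench's middle, the rack on the other side. The cover counts as part of it.
- cover (a joint): Hinge of the chamber's aluminium cover (220 x 220 x 8 mm), rad: 0 = shut flat on the rim, growing as it opens upward; starts 0.55 to 1.0. The hinge line runs along the chamber's y on top of its far (+x) wall. The hinge is stiff: the cover stays where it is left and must be pushed down all the way, with a few newtons at the free edge.
- cover_hinge (a point): Point on the hinge line, midway along the chamber's y, at the top of its far wall (90 mm above the bench). The shut cover lies from here 220 mm towards the chamber's -x; its outer face is 8 mm above the hinge line.
- cover_handle (a point): Grip point of the cover's black knob, 35 mm off the cover's outer face and 30 mm in from its free edge.
- rack: Blue block 60 x 210 x 40 mm high, fixed to the bench, with two slots side by side, 100 mm apart along its y, in which the targets stand upright. Slots 9 x 63 mm, 32 mm deep, open at the top. Origin: centre of its underside, z up.
- target_black: Black reference target, loose, about 90 g: plate 60 x 60 x 6 mm, on its upper edge a black handle 18 x 18 x 70 mm. Origin: centre of the plate's lower edge; z along the handle (plate 0-60, handle 60-130 mm), y across the plate, x normal of the black face (back bare metal). Starts upright in either slot, black face away from the robot, lower edge 8 mm above the bench.
- target_black_face (a point): Centre of the black face: in the target's frame at x 3, y 0, z 30 mm; axes as the target's.
- target_white: The white target, same shape and sizes, white face and white handle, in the other slot. Leave it.
- ir_camera: Infrared camera, 60 x 60 x 110 mm, aluminium, 0.37 m up on a rod stand at the far middle; fixed. Looks towards the robot and 45 degrees down. Origin: centre of the lens front; it looks along its -x; y level, z up and towards the robot. A target well presented has its axes parallel to the camera's and its face centre at x = -150 mm, y = z = 0.
- lens (a point): Centre of the lens front, as the camera's origin.
- tape_roll: Roll of amber tape, diameter 84, 24 mm high, lying flat near the middle of the bench; origin at the centre of its underside. Leave it.
- blue_block: Small blue wooden block 90 x 50 x 40 mm high, near the middle of the bench below the camera; origin at the centre of its underside. Leave it.
- screwdriver: Screwdriver lying on the right side of the bench. Leave it.
- jar: Closed jar, diameter 60, 80 mm high, on the left side. Leave it.
- beaker: White beaker, diameter 70, 85 mm high, on the left side. Leave it.

How it is judged:
By the outcome, as a careful person would: the job done as asked, in the order asked, and still so for the second after the job is handed in, while the arm keeps its last pose, push and grip.
It also fails if it takes over 58 s, if anything falls off the work surface, if the arm or the gripper's body presses on something with over 40 N, if the wrist force passes 120 N, or if a joint passes its speed limit or range.

## Robot

A 7-joint arm with a two-finger parallel gripper is mounted at the origin on the work surface. World frame = base frame: x ahead of the robot, y to its left, z up, the work surface at z = 0. Lengths are in m, angles in rad, forces in N, time in s.
With the tool pointing down it reaches from about 0.425 to 0.875 m from the base axis. Payload 4.7 kg.
Tool frame: the origin (TCP) lies between the finger pads; the fingertips stand 14 mm ahead of it and the grasp point (between the pads) lies 5 mm behind it; z points along the fingers, y is the line along which they close (so a half turn about z gives the same grasp; the last joint's range is limited). The gripper opens to 87 mm and grips with 3 to 60 N. Pads are 19 mm wide; open, the fingers measure 117 mm over their backs; the gripper's body (75 mm by 190 mm) begins 51 mm behind the grasp point.
Start: joints at [1.329, 0.321, -0.07, 1.45, 0.023, 1.371, -0.057], TCP at [0.164, -0.629, 0.197] pointing down, gripper open.
Joint ranges: [-2.86, 2.86], [-0.3, 2.09], [-1.38, 1.24], [0.06, 2.45], [-1.56, 4.7], [0.09, 2.05], [-2.69, 2.69]. Speed limits (rad/s): [2.57, 2.57, 3.14, 3.14, 3.14, 3.14, 3.14].

## Interface

Orientations are given as a rotation vector (axis times angle).
In Python, from bench import ctrl gives the robot as it stands.
- The arm moves only by the tool step_arm, never from a script. Its argument "commands" is a list of rows, each an object with "travel": the shift along the tool's x, y, z in m, a list of three; "turn": the turn, a rotation vector about the tool's x, y, z in degrees, a list of three. A call has 1 to 5 rows; each row is the pose to reach, as a shift and turn from the pose commanded when the call began, along the tool's axes at that moment; what a row does not reach only later rows make up. A row lasts 1/10 s, in which the tool goes at most 50 mm and 8.59 degrees, less where a joint would pass 70% of its speed; a pose out of reach is approached as far as the arm can. A call with a gripper value outside its range is refused whole. "gripper" is the opening, from 0 (shut) to 1 (fully open), set as the call begins (left out, the last holds). The fingers move at their own pace and stop on an object; "force" is the grip in N (left out, the last holds). Time passes only in rows, so rows that repeat a pose let the fingers close. It gives the time, the measured TCP pose, the force, the opening and the grip force at its end, in the units of the state.
- ctrl.get_state(): the state, without advancing time (a new reading comes with each control period).
- ctrl.get_image(name): name is "scene" or "top"; returns the picture (384x512x3 uint8, red, green, blue); there is no depth.
- ctrl.camera_model(name): a dict with "fx", "fy", "cx", "cy" (pixels), "k1" (the pictures are not rectified: a ray, as slopes to the right and down, at radius r is drawn at 1 + k1 r^2 times it, then the intrinsics apply), "R" (3x3) and "t" (3): a world point X has camera coordinates R X + t. Camera axes: x right, y down, z forward; pixel columns grow to the right and rows downward; lengths in m; the calibration is good to about 2 mm. A picture is of the moment at which its call begins. camera_model takes no time and is no camera call.
- ctrl.close_job(): hands the job in; it is judged then, once.
The state is a dict: "time": time; "joint_positions": joint angles; "qd": joint speeds; "joint_torque": joint torques, N m; "position": TCP position; "tool_rot": TCP orientation; "ft_force": force on the tool from outside, world axes, zero at the start; "torque": the same for the moment, N m; "grip_width": opening from 0.0 (shut) to 1.0 (fully open); "grip_force": force on a finger pad.
Only numpy, scipy, OpenCV 4.12 (cv2) and the standard library are available. Lean on these libraries where they do the work, as an engineer would, in place of code of your own. Each camera call takes 0.05 s, during which the arm holds its last target. There are 200 camera calls.

## Working session

There is one attempt and no reset: what is moved stays moved. The work goes in short steps, Python scripts to look and compute and a tool call to move; the robot and the scene stay as the last step left them, time stands still between calls to the robot, and variables do not carry over. Pictures are saved under pics/ and viewed, at most 10 in all, crops included, and the job is handed in when it is done.

Besides the shell and the picture viewer there is one more tool, called by a JSON object that holds its "api" and its "payload", one argument or row to a line. step_arm: Moves the arm, as the interface text tells. Its arguments: {"type":"object","properties":{"commands":{"type":"array"},"gripper":{"type":"number"},"force":{"type":"number"}},"required":["commands"]}

```bash
mkdir -p pics; ls; python3 - <<'E'
from bench import ctrl
import cv2
for n in ("scene","top"):
    im=ctrl.get_image(n); cv2.imwrite(f"pics/{n}0.png",im[:,:,::-1])
    m=ctrl.camera_model(n); print(n,m)
s=ctrl.get_state(); print(s)
E
```

```text
pics
scene {'fx': 359.36273473584146, 'fy': 359.36273473584146, 'cx': 258.01674129073905, 'cy': 192.99851269773228, 'k1': -0.05673397233318632, 'R': array([[-0.86317863, -0.50486911,  0.00546152],
       [-0.40011568,  0.67740335, -0.61727801],
       [ 0.30794495, -0.53500643, -0.78672615]]), 't': array([0.4886754, 0.3539803, 1.3463623])}
top {'fx': 416.24519644884106, 'fy': 416.24519644884106, 'cx': 255.49170327334616, 'cy': 185.61988155043176, 'k1': -0.09358125419149074, 'R': array([[ 1.17171193e-02, -9.99929603e-01,  1.87037785e-03],
       [-9.97039487e-01, -1.18253678e-02, -7.59764532e-02],
       [ 7.59932226e-02, -9.74615403e-04, -9.97107858e-01]]), 't': array([-0.02176529,  0.57368897,  1.53586193])}
{'time': 0.1, 'joint_positions': array([ 1.32909303,  0.32174354, -0.07007597,  1.45153601,  0.02260718,
        1.3707995 , -0.05688566]), 'qd': array([-0.00024411, -0.00142324, -0.00088611, -0.00206776, -0.00015605,
       -0.0009748 ,  0.00042866]), 'joint_torque': array([ 6.68074190e-04, -4.92571270e+01, -4.05641366e-01, -3.13402569e+01,
       -6.42520166e-02,  3.94469930e-02,  8.73410340e-05]), 'position': array([ 0.16427341, -0.6283509 ,  0.19638285]), 'tool_rot': array([-3.11426807e+00, -4.00561641e-01,  4.99071244e-04]), 'ft_force': array([-0.56868405,  0.58423158,  0.18483356]), 'torque': array([-0.02237996, -0.01001145,  0.00740009]), 'grip_force': 0.0, 'grip_width': 1.0013063165274554}
```

View pics/scene0.png

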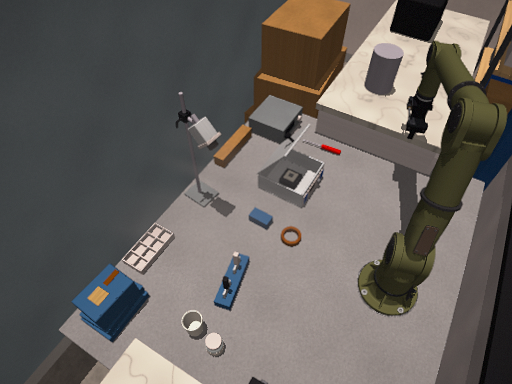

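View pics/top0.png

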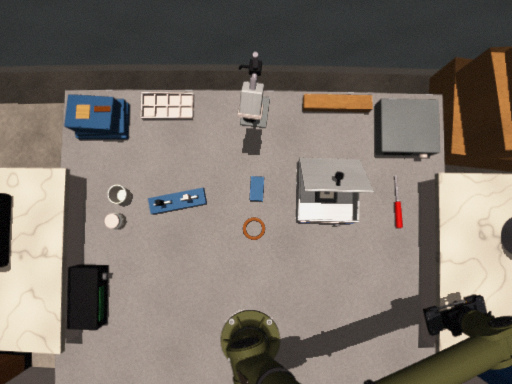

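The scene: chamber on the right (top view about 328,190) with its cover open. The rack is on the left (177,201), black target in its left slot (162,203) and white at (190,197). The IR camera is at (252,100). I'll enlarge these for pixel detail.

```bash
cat > h.py <<'E'
import numpy as np, cv2
from bench import ctrl
from scipy.optimize import least_squares
def ray(n,u,v):
    m=ctrl.camera_model(n); K=np.array([[m['fx'],0,m['cx']],[0,m['fy'],m['cy']],[0,0,1]])
    p=cv2.undistortPoints(np.array([[[u,v]]],float),K,np.array([m['k1'],0,0,0.]))[0,0]
    return -m['R'].T@m['t'], m['R'].T@np.array([p[0],p[1],1.])
def plane(n,u,v,z):
    c,d=ray(n,u,v); return c+d*(z-c[2])/d[2]
def tri(a,b):  # scene px, top px
    (c1,d1),(c2,d2)=ray('scene',*a),ray('top',*b)
    s=np.linalg.lstsq(np.c_[d1,-d2],c2-c1,rcond=None)[0]
    p,q=c1+s[0]*d1,c2+s[1]*d2
    return (p+q)/2,np.linalg.norm(p-q)
def px(n,X):
    m=ctrl.camera_model(n); c=m['R']@X+m['t']; x,y=c[:2]/c[2]; f=1+m['k1']*(x*x+y*y)
    return m['fx']*x*f+m['cx'],m['fy']*y*f+m['cy']
def crop(im,x,y,w,h,s):
    o=cv2.resize(im[y:y+h,x:x+w],None,fx=s,fy=s,interpolation=cv2.INTER_CUBIC)
    for k in range(0,w,10):
        cv2.putText(o,str(x+k),(k*s,8),0,.28,(0,0,255),1); cv2.line(o,(k*s,10),(k*s,14),(0,0,255),1)
    for k in range(0,h,10):
        cv2.putText(o,str(y+k),(0,k*s+3),0,.28,(0,255,0),1); cv2.line(o,(20,k*s),(26,k*s),(0,255,0),1)
    return o
E
python3 - <<'E'
from h import *
S=cv2.imread('pics/scene0.png');T=cv2.imread('pics/top0.png')
a=np.hstack([crop(S,250,120,80,90,5),crop(T,292,150,80,90,5)][:2])
cv2.imwrite('pics/c1.png',a)
b=np.vstack([np.hstack([crop(S,210,245,50,70,6),crop(T,145,180,70,70,6)])])
c=np.hstack([crop(S,170,85,55,70,6),crop(T,225,45,60,90,5)[:420]])
cv2.imwrite('pics/c2.png',b);cv2.imwrite('pics/c3.png',c);print(b.shape,c.shape)
E
```

```text
(420, 720, 3) (420, 630, 3)
```

View pics/c1.png

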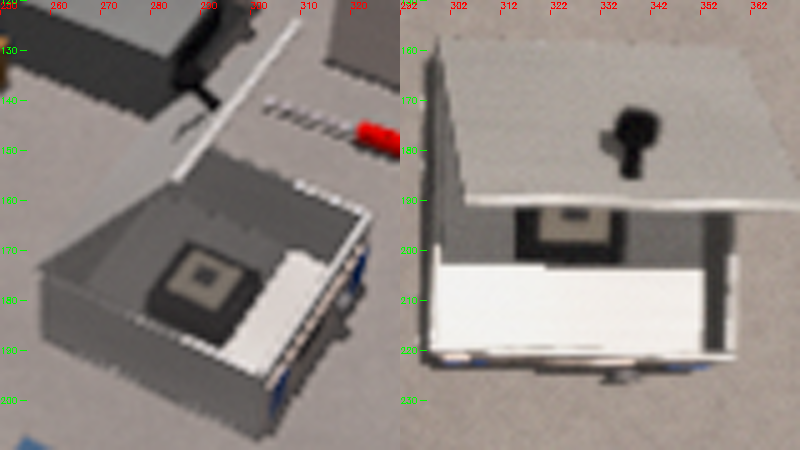

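View pics/c2.png

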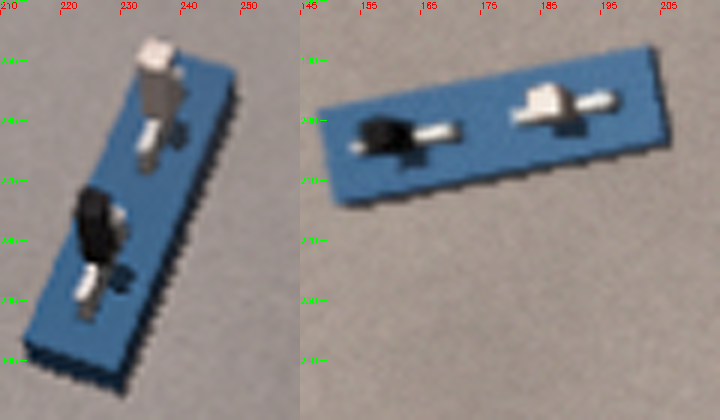

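View pics/c3.png

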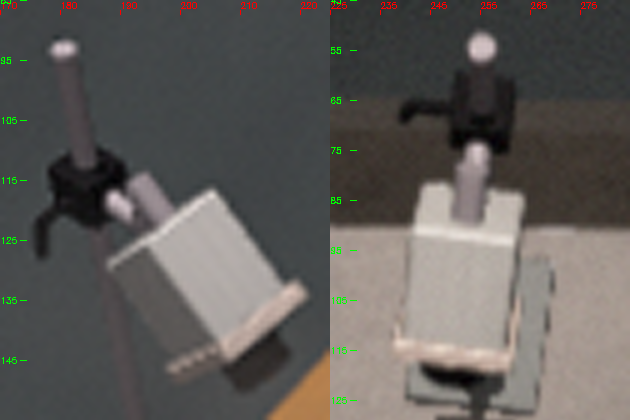

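Crops: 
- Chamber rim front corners are at scene (302,195) and (324,163). The hinge corner is at scene (258,173). The cover's free edge runs scene (285,156)-(309,124), top (305,190.5)-(372,191.5).
- The black plate's top edge is at top (153,205)-(171,202).
- The IR bezel's top edge is at scene (207,145)-(221,133), top (238,114)-(261,117).

```bash
python3 - <<'E'
from h import *
np.set_printoptions(precision=4,suppress=True)
P=lambda *a:print(*a)
P('rim top', plane('top',298,221,.09),plane('top',359,221,.09))
for q in [(302,195),(324,163),(258,173)]: P('rim scene',plane('scene',*q,.09))
P('free',tri((285.5,156),(305,190.5)),tri((309,124),(372,191.5)))
T=cv2.imread('pics/top0.png');S=cv2.imread('pics/scene0.png')
def blue(im,x,y,w,h):
    hsv=cv2.cvtColor(im,cv2.COLOR_BGR2HSV); m=cv2.inRange(hsv,(95,90,100),(125,255,255)); k=np.zeros_like(m); k[y:y+h,x:x+w]=m[y:y+h,x:x+w]
    k=cv2.morphologyEx(k,cv2.MORPH_CLOSE,np.ones((9,9)))
    c=max(cv2.findContours(k,0,2)[0],key=cv2.contourArea); return cv2.boxPoints(cv2.minAreaRect(c))
B=[plane('top',*p,.04) for p in blue(T,140,180,80,40)]
P('rack',np.array(B),np.mean(B,0))
B2=[plane('scene',*p,.04) for p in blue(S,205,245,50,70)]; P('rackS',np.array(B2),np.mean(B2,0))
def dark(im,x,y,w,h):
    g=im[y:y+h,x:x+w].max(2); n,l,s,c=cv2.connectedComponentsWithStats((g<50).astype('uint8')); i=1+np.argmax(s[1:,4]); return s[i],c[i]+[x,y]
P('dark',dark(S,218,270,15,22),dark(T,150,195,20,12))
P('plate top', plane('top',153.5,205,.068),plane('top',171,201.8,.068))
P('handle tri',tri((226,277.5),(158,202.2)))
P('bezel L',tri((207,145),(238.3,114)),'R',tri((220.8,132.8),(261.5,117.5)))
P('rear L',tri((196,123.3),(241.6,91.4)),'R',tri((205.2,116.7),(262.4,92.6)))
P('rodtop',tri((180.5,93),(255.3,54.3)))
E
```

```text
rim top [ 0.4441 -0.1678  0.09  ] [ 0.4461 -0.387   0.09  ]
rim scene [ 0.449 -0.163  0.09 ]
rim scene [ 0.4436 -0.3779  0.09  ]
rim scene [ 0.669  -0.1748  0.09  ]
free (array([ 0.5427, -0.1706,  0.2671]), np.float64(0.002224745547173605)) (array([ 0.542 , -0.3829,  0.2713]), np.float64(0.0029554710410860455))
rack [[0.522  0.3846 0.04  ]
 [0.5632 0.1803 0.04  ]
 [0.5062 0.1683 0.04  ]
 [0.465  0.372  0.04  ]] [0.5141 0.2763 0.04  ]
rackS [[0.5226 0.3882 0.04  ]
 [0.5654 0.1793 0.04  ]
 [0.5019 0.1737 0.04  ]
 [0.465  0.3808 0.04  ]] [0.5137 0.2805 0.04  ]
dark (array([ 5,  7,  7, 13, 62], dtype=int32), array([225.6129, 282.8226])) (array([ 6,  5,  9,  6, 42], dtype=int32), array([159.5476, 202.6667]))
plate top [0.4953 0.3552 0.068 ] [0.5078 0.2913 0.068 ]
handle tri (array([0.5039, 0.3236, 0.1345]), np.float64(0.0008476018249315936))
bezel L (array([0.7519, 0.0374, 0.3972]), np.float64(0.00018002129368901946)) R (array([ 0.7394, -0.0297,  0.407 ]), np.float64(0.0011049240124934583))
rear L (array([0.797 , 0.0262, 0.4674]), np.float64(0.0007095593304314288)) R (array([ 0.7996, -0.0302,  0.4538]), np.float64(0.0017470401649905061))
rodtop (array([ 0.8756, -0.0096,  0.5386]), np.float64(0.0016737110234900966))
```

```bash
cat >> h.py <<'E'
from scipy.spatial.transform import Rotation as Ro
def go(p,R):
    s=ctrl.get_state(); R0=Ro.from_rotvec(s['tool_rot']); R=Ro.from_rotvec(R) if np.shape(R)==(3,) else Ro.from_matrix(R)
    print('t',round(s['time'],2),'travel',R0.inv().apply(np.array(p)-s['position']).round(4),'turn',(R0.inv()*R).as_rotvec(degrees=True).round(2),'F',s['ft_force'].round(1))
E
python3 -c "
from h import *
go([.585,-.216,.35],[np.pi,0,0]); go([.164,-.629,.35],[np.pi,0,0])"
```

```text
t 0.1 travel [ 0.5114 -0.2927 -0.1532] turn [-0.1   0.02 14.66] F [-0.6  0.6  0.2]
t 0.1 travel [-0.0004  0.0003 -0.1536] turn [-0.1   0.02 14.66] F [-0.6  0.6  0.2]
```

{"api": "step_arm", "payload": {
  "commands": [
    {"travel": [0.01, -0.005, -0.045], "turn": [0, 0, 3]},
    {"travel": [0.03, -0.018, -0.09], "turn": [0, 0, 6]},
    {"travel": [0.06, -0.035, -0.125], "turn": [0, 0, 9]},
    {"travel": [0.1, -0.057, -0.145], "turn": [0, 0, 12]},
    {"travel": [0.14, -0.08, -0.153], "turn": [0, 0, 14.7]}
  ],
  "gripper": 0,
  "force": 10
}}

```text
time: 0.6
position: [0.2807, -0.5158, 0.353]
tool_rot: [3.138, -0.007, 0.003]
ft_force: [1.0, 0.5, 0.2]
grip_width: 0.632
grip_force: 0.0
```

{"api": "step_arm", "payload": {
  "commands": [
    {"travel": [0.031, -0.03, 0]},
    {"travel": [0.062, -0.06, 0]},
    {"travel": [0.092, -0.091, 0]},
    {"travel": [0.123, -0.121, 0]},
    {"travel": [0.153, -0.151, 0]}
  ]
}}

```text
$.commands[0]: bad value
```

{"api": "step_arm", "payload": {
  "commands": [
    {"travel": [0.031, -0.03, 0]},
    {"travel": [0.062, -0.06, 0]},
    {"travel": [0.092, -0.091, 0]},
    {"travel": [0.123, -0.121, 0]},
    {"travel": [0.153, -0.151, 0]}
  ]
}}

```text
$.commands[0]: bad value
```

```bash
python3 -c "
from h import *
print(ctrl.get_state()['position'],ctrl.get_state()['tool_rot'])
go([.575,-.216,.275],[np.pi,0,0])"
```

```text
[ 0.28070076 -0.51581224  0.35299573] [ 3.13809198e+00 -6.68672417e-03  3.06357887e-03]
t 0.6 travel [ 0.2929 -0.3013  0.0775] turn [ 0.2  -0.11 -0.24] F [1.  0.5 0.2]
```

{"api": "step_arm", "payload": {
  "commands": [
    {"travel": [0.031, -0.03, 0], "turn": [0, 0, 0]},
    {"travel": [0.062, -0.06, 0], "turn": [0, 0, 0]},
    {"travel": [0.092, -0.091, 0], "turn": [0, 0, 0]},
    {"travel": [0.123, -0.121, 0], "turn": [0, 0, 0]},
    {"travel": [0.153, -0.151, 0], "turn": [0, 0, 0]}
  ]
}}

```text
time: 1.1
position: [0.4337, -0.3636, 0.35]
tool_rot: [-3.141, 0.001, 0.001]
ft_force: [0.4, -1.6, -0.3]
grip_width: 0.166
grip_force: 0.0
```

{"api": "step_arm", "payload": {
  "commands": [
    {"travel": [0.031, -0.03, 0], "turn": [0, 0, 0]},
    {"travel": [0.062, -0.06, 0], "turn": [0, 0, 0]},
    {"travel": [0.092, -0.091, 0], "turn": [0, 0, 0]},
    {"travel": [0.123, -0.121, 0], "turn": [0, 0, 0]},
    {"travel": [0.147, -0.145, 0], "turn": [0, 0, 0]}
  ]
}}

```text
time: 1.6
position: [0.5813, -0.2176, 0.3497]
tool_rot: [-3.14, -0.002, 0.001]
ft_force: [0.4, -0.7, 0.5]
grip_width: 0.004
grip_force: 0.0
```

```bash
python3 -c "
from h import *
cv2.imwrite('pics/s1.png',ctrl.get_image('scene')[60:260,160:420,::-1].repeat(3,0).repeat(3,1))
print(ctrl.get_state()['position'],ctrl.get_state()['tool_rot'],ctrl.get_state()['grip_width'])
go([.5735,-.216,.275],[np.pi,0,0])"
```

```text
[ 0.58475761 -0.21125094  0.34895188] [-3.13571927e+00 -1.50172350e-02 -2.49485082e-03] 0.007235426381621787
t 1.65 travel [-0.0114  0.0051  0.0739] turn [-0.33 -0.09  0.55] F [1.2 4.8 0.2]
```

View pics/s1.png

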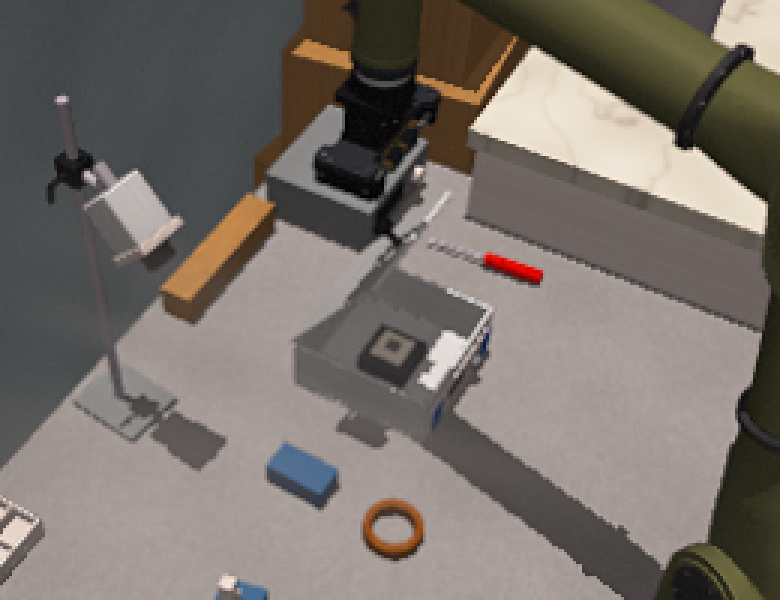

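The gripper, closed, hovers above the cover (fingers at about scene px (290,135)); the chamber is still open. Now I'll go down along the cover's arc.

{"api": "step_arm", "payload": {
  "commands": [
    {"travel": [-0.005, 0.003, 0.02], "turn": [0, 0, 0]},
    {"travel": [-0.01, 0.005, 0.045], "turn": [0, 0, 0]},
    {"travel": [-0.0114, 0.005, 0.06], "turn": [0, 0, 0]},
    {"travel": [-0.0114, 0.005, 0.06], "turn": [0, 0, 0]}
  ]
}}

```text
time: 2.05
position: [0.5666, -0.2253, 0.2873]
tool_rot: [-3.14, 0.002, 0.008]
ft_force: [0.1, 0.6, -0.5]
grip_width: 0.006
grip_force: 0.0
```

```bash
python3 -c "
from h import *
for p in [(.571,.267),(.5315,.236),(.5035,.196),(.486,.151),(.4805,.112)]: go([p[0],-.216,p[1]],[np.pi,0,0])"
```

```text
t 2.05 travel [ 0.0045 -0.0093  0.0203] turn [-0.1   0.3  -0.08] F [ 0.1  0.6 -0.5]
t 2.05 travel [-0.0348 -0.0092  0.0515] turn [-0.1   0.3  -0.08] F [ 0.1  0.6 -0.5]
t 2.05 travel [-0.0626 -0.0091  0.0916] turn [-0.1   0.3  -0.08] F [ 0.1  0.6 -0.5]
t 2.05 travel [-0.0799 -0.009   0.1367] turn [-0.1   0.3  -0.08] F [ 0.1  0.6 -0.5]
t 2.05 travel [-0.0851 -0.0089  0.1758] turn [-0.1   0.3  -0.08] F [ 0.1  0.6 -0.5]
```

{"api": "step_arm", "payload": {
  "commands": [
    {"travel": [0.002, -0.005, 0.02], "turn": [0, 0, 0]},
    {"travel": [-0.018, -0.005, 0.036], "turn": [0, 0, 0]},
    {"travel": [-0.035, -0.005, 0.0515], "turn": [0, 0, 0]},
    {"travel": [-0.05, -0.005, 0.072], "turn": [0, 0, 0]},
    {"travel": [-0.0626, -0.005, 0.0916], "turn": [0, 0, 0]}
  ]
}}

```text
time: 2.55
position: [0.5053, -0.2206, 0.2004]
tool_rot: [3.14, -0.002, 0.002]
ft_force: [0.0, 0.0, 1.1]
grip_width: 0.005
grip_force: 0.4
```

```bash
python3 -c "
from h import *
for p in [(.5035,.196),(.486,.151),(.4805,.112),(.48,.108)]: go([p[0],-.216,p[1]],[np.pi,0,0])
a=ctrl.get_image('scene')[90:220,230:360,::-1]; b=ctrl.get_image('top')[120:250,270:400,::-1]
cv2.imwrite('pics/s2.png',cv2.resize(np.hstack([a,b]),None,fx=3,fy=3))"
```

```text
t 2.55 travel [-0.0018 -0.0046  0.0044] turn [ 0.1  -0.06 -0.06] F [0.  0.  1.1]
t 2.55 travel [-0.0193 -0.0047  0.0493] turn [ 0.1  -0.06 -0.06] F [0.  0.  1.1]
t 2.55 travel [-0.0249 -0.0047  0.0883] turn [ 0.1  -0.06 -0.06] F [0.  0.  1.1]
t 2.55 travel [-0.0254 -0.0048  0.0923] turn [ 0.1  -0.06 -0.06] F [0.  0.  1.1]
```

View pics/s2.png

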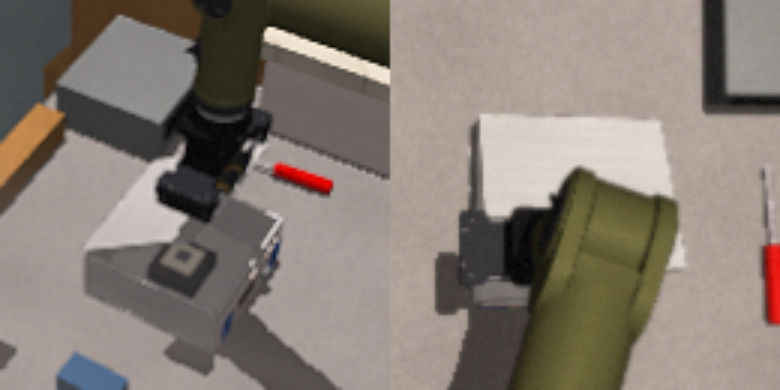

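The cover has come down partway and is following the fingers (free edge lower now, at scene about (300,155)). I'll continue.

{"api": "step_arm", "payload": {
  "commands": [
    {"travel": [-0.009, 0, 0.024], "turn": [0, 0, 0]},
    {"travel": [-0.018, 0, 0.047], "turn": [0, 0, 0]},
    {"travel": [-0.022, 0, 0.065], "turn": [0, 0, 0]},
    {"travel": [-0.024, 0, 0.08], "turn": [0, 0, 0]},
    {"travel": [-0.025, 0, 0.088], "turn": [0, 0, 0]}
  ]
}}

```text
time: 3.15
position: [0.4817, -0.2203, 0.1109]
tool_rot: [3.142, -0.001, 0.001]
ft_force: [0.2, 0.7, 0.7]
grip_width: 0.006
grip_force: 0.3
```

{"api": "step_arm", "payload": {
  "commands": [
    {"travel": [0, 0, 0.002], "turn": [0, 0, 0]},
    {"travel": [0, 0, 0.004], "turn": [0, 0, 0]},
    {"travel": [0, 0, 0.004], "turn": [0, 0, 0]}
  ]
}}

```text
time: 3.45
position: [0.4818, -0.2203, 0.1075]
tool_rot: [3.141, -0.001, 0.002]
ft_force: [-0.3, 0.2, 0.1]
grip_width: 0.003
grip_force: 0.1
```

{"api": "step_arm", "payload": {
  "commands": [
    {"travel": [0, 0, 0.002], "turn": [0, 0, 0]},
    {"travel": [0, 0, 0.004], "turn": [0, 0, 0]}
  ]
}}

```text
time: 3.65
position: [0.4812, -0.2204, 0.1031]
tool_rot: [3.141, -0.001, 0.001]
ft_force: [0.4, 0.0, 1.8]
grip_width: 0.001
grip_force: 0.3
```

```bash
python3 -c "
from h import *
print(ctrl.get_state()['position'],ctrl.get_state()['ft_force'])
a=ctrl.get_image('scene')[90:220,230:360,::-1]; b=ctrl.get_image('top')[120:250,270:400,::-1]
cv2.imwrite('pics/s3.png',cv2.resize(np.hstack([a,b]),None,fx=3,fy=3))"
```

```text
[ 0.48120192 -0.2203933   0.10314233] [3.63277186e-01 1.16990668e-03 1.84740928e+00]
```

View pics/s3.png

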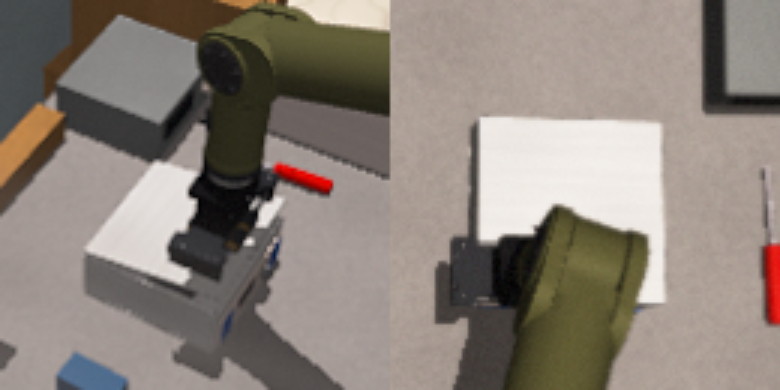

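The cover is nearly flat, but a dark wedge remains near its front left edge at scene (290,185). I'll keep pressing until there is a firm reaction.

{"api": "step_arm", "payload": {
  "commands": [
    {"travel": [0, 0, 0.002], "turn": [0, 0, 0]},
    {"travel": [0, 0, 0.004], "turn": [0, 0, 0]},
    {"travel": [0, 0, 0.004], "turn": [0, 0, 0]}
  ]
}}

```text
time: 4.05
position: [0.4807, -0.2202, 0.0984]
tool_rot: [-3.141, 0.001, 0.001]
ft_force: [-0.4, -0.7, 0.8]
grip_width: 0.006
grip_force: 0.0
```

{"api": "step_arm", "payload": {
  "commands": [
    {"travel": [0, 0, 0.002], "turn": [0, 0, 0]},
    {"travel": [0, 0, 0.004], "turn": [0, 0, 0]},
    {"travel": [0, 0, 0.004], "turn": [0, 0, 0]}
  ]
}}

```text
time: 4.35
position: [0.4807, -0.2202, 0.0944]
tool_rot: [-3.141, 0.001, 0.001]
ft_force: [0.8, 0.1, -0.4]
grip_width: 0.005
grip_force: 0.0
```

```bash
python3 -c "
from h import *
print(ctrl.get_state()['position'],ctrl.get_state()['ft_force'],ctrl.get_state()['joint_positions'])
cv2.imwrite('pics/before_s.png',ctrl.get_image('scene')[:,:,::-1]);cv2.imwrite('pics/before_t.png',ctrl.get_image('top')[:,:,::-1])"
```

```text
[ 0.48068073 -0.22016986  0.0943695 ] [ 0.76969035  0.09436847 -0.38873059] [ 0.75128349  0.165409   -0.40400697  1.86688167  0.07182927  1.12383495
 -1.25050007]
```

{"api": "step_arm", "payload": {
  "commands": [
    {"travel": [0, 0, -0.02], "turn": [0, 0, 0]},
    {"travel": [0, -0.01, -0.06], "turn": [0, 0, 0]},
    {"travel": [0, -0.05, -0.09], "turn": [0, 0, 0]},
    {"travel": [0, -0.09, -0.11], "turn": [0, 0, 0]},
    {"travel": [0, -0.13, -0.12], "turn": [0, 0, 0]}
  ]
}}

```text
time: 4.95
position: [0.482, -0.0889, 0.2172]
tool_rot: [3.14, -0.002, 0.006]
ft_force: [0.4, 0.2, 0.0]
grip_width: 0.008
grip_force: 0.0
```

```bash
python3 -c "
from h import *
a=cv2.imread('pics/before_s.png');b=cv2.imread('pics/before_t.png')
c=ctrl.get_image('scene')[:,:,::-1];d=ctrl.get_image('top')[:,:,::-1]
cv2.imwrite('pics/after_s.png',c);cv2.imwrite('pics/after_t.png',d)
f=lambda im,x,y:crop(np.ascontiguousarray(im),x,y,80,60,5)
cv2.imwrite('pics/m1.png',np.vstack([np.hstack([f(a,250,142),f(b,290,170)]),np.hstack([f(c,250,142),f(d,290,170)])]))"
```

```text
(no output)
```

View pics/m1.png

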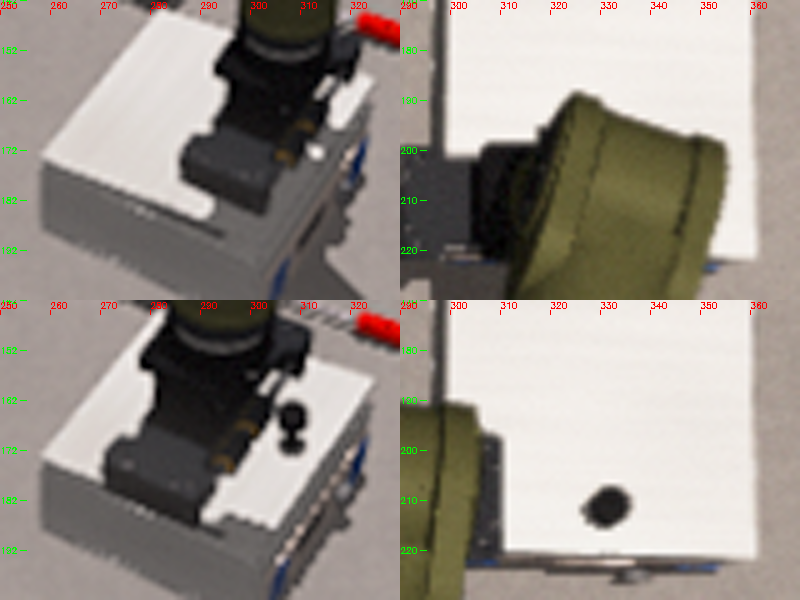

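The cover now looks almost flat: -y front corner at scene (325,157.6), +y front corner at about (305,188), knob at top (331,211). I'll check its height against prediction.

```bash
python3 -c "
from h import *
for y in (-.166,-.386):
  for z in (.09,.098,.104,.11,.12): print(y,z,np.round(px('scene',np.array([.446,y,z])),1),np.round(px('top',np.array([.446,y,z])),1))
print('free',tri((325,157.6),(361,220.8)))
print(px('scene',np.array([.481,-.22,.0804])))
for a in('before','after'):
  im=cv2.imread(f'pics/{a}_s.png').max(2)
  for u in (318,320,322): print(a,u,im[150:175,u])
"
```

```text
-0.166 0.09 [303.  194.8] [297.5 220.5]
-0.166 0.098 [303.2 193.6] [297.7 220.5]
-0.166 0.104 [303.3 192.7] [297.9 220.5]
-0.166 0.11 [303.5 191.8] [298.1 220.5]
-0.166 0.12 [303.7 190.3] [298.4 220.5]
-0.386 0.09 [324.2 161.7] [358.7 221. ]
-0.386 0.098 [324.5 160.5] [359.3 221. ]
-0.386 0.104 [324.7 159.5] [359.7 221.1]
-0.386 0.11 [324.9 158.6] [360.1 221.1]
-0.386 0.12 [325.2 157.1] [360.9 221.1]
free (array([ 0.44701329, -0.38801137,  0.11415554]), np.float64(3.273292615862426e-05))
(np.float64(300.9011043018956), np.float64(184.3906061951846))
before 318 [ 43  48  52  41  20  25  37  46 111 189 228 232 230 229 231 235 234 180
  90  94 100  97  86  84 136]
before 320 [ 52  51  46  28   7  18  34  99 173 222 230 229 234 231 201 146 105 111
  94  89  90 136 182 151  75]
before 322 [ 81 109 121 144 151 162 189 225 232 234 227 193 151 108 107  92  84  89
  97  92  96  87  74  82 102]
after 318 [165 166 166 163 164 193 226 227 226 227 228 228 229 228 230 235 232 202
 146  94  96  95  88  86 136]
after 320 [168 165 165 165 165 175 212 231 230 228 228 229 233 231 202 147 103 109
  94  89  90 138 181 153  76]
after 322 [115 168 167 165 165 163 182 221 230 233 227 191 149 111 107  96  87  89
  98  90  97  87  75  83 103]
```

```bash
python3 -c "
from h import *
S=cv2.imread('pics/after_s.png');T=cv2.imread('pics/after_t.png')
def dark(im,x,y,w,h):
    g=im[y:y+h,x:x+w].max(2); n,l,s,c=cv2.connectedComponentsWithStats((g<90).astype('uint8')); i=1+np.argmax(s[1:,4]); return s[i],c[i]+[x,y]
a=dark(S,303,159,10,8);b=dark(T,322,203,20,16);print(a,b);print(tri(a[1],b[1]))
for z in (.12,.133,.145,.16): print(z,px('scene',np.array([.475,-.276,z])),px('top',np.array([.475,-.276,z])))
print('hinge -y scene/top rim, cover far corners')
print(T[160:175:1,355].max(1),S[140:176,290].max(1))
for z in(.09,.098):
  for y in(-.166,-.386): print(px('top',np.array([.666,y,z])),px('scene',np.array([.666,y,z])))
"
```

```text
(array([ 0,  0,  8,  8, 33], dtype=int32), array([306.36363636, 163.66666667])) (array([ 6,  5,  8,  7, 42], dtype=int32), array([331.0952381, 211.       ]))
(array([ 0.48408997, -0.27125191,  0.16180879]), np.float64(0.009500685689619098))
0.12 (np.float64(308.7791837315036), np.float64(170.45437918141891)) (np.float64(329.7452692329388), np.float64(212.53391395154424))
0.133 (np.float64(309.13088474058554), np.float64(168.43036303519398)) (np.float64(330.4168339202879), np.float64(212.49019580995085))
0.145 (np.float64(309.4595046562775), np.float64(166.53826564868598)) (np.float64(331.0474632164206), np.float64(212.44912789296))
0.16 (np.float64(309.87574317322844), np.float64(164.14041915891818)) (np.float64(331.8506299590439), np.float64(212.39680344805663))
hinge -y scene/top rim, cover far corners
[183 231 239 239 240 240 240 241 239 239 240 241 241 241 240] [43 43 45 45 46 50 44 31 24 26 61 63 19 12 11 12 16 16 17 24 19 18 22 22
 26 24 24 28 32 31 32 45 59 56 51 54]
(np.float64(297.755943556862), np.float64(159.1790868382528)) (np.float64(257.58135617776713), np.float64(174.5688290789276))
(np.float64(358.3341737659764), np.float64(160.02870569954905)) (np.float64(281.2397308934029), np.float64(144.1720283303967))
(np.float64(297.9857190464808), np.float64(158.86826209133687)) (np.float64(257.5896548923596), np.float64(173.35992286294183))
(np.float64(358.88182003670084), np.float64(159.72462337970921)) (np.float64(281.3347114704973), np.float64(142.93759014359026))
```

The cover stayed slightly up (about 0.07-0.1 rad, front edge at z about 0.115). I'll press on the knob itself, straight down, which gives a clear contact.

{"api": "step_arm", "payload": {
  "commands": [
    {"travel": [0, 0.04, 0], "turn": [0, 0, 0]},
    {"travel": [-0.002, 0.08, 0], "turn": [0, 0, 0]},
    {"travel": [-0.003, 0.12, 0], "turn": [0, 0, 0]},
    {"travel": [-0.004, 0.16, 0], "turn": [0, 0, 0]},
    {"travel": [-0.004, 0.185, 0.005], "turn": [0, 0, 0]}
  ]
}}

```text
time: 5.55
position: [0.4757, -0.2798, 0.2097]
tool_rot: [3.14, -0.008, -0.0]
ft_force: [0.6, -0.7, 0.2]
grip_width: 0.006
grip_force: 0.0
```

{"api": "step_arm", "payload": {
  "commands": [
    {"travel": [0, 0, 0.012], "turn": [0, 0, 0]},
    {"travel": [0, 0, 0.022], "turn": [0, 0, 0]},
    {"travel": [0, 0, 0.027], "turn": [0, 0, 0]},
    {"travel": [0, 0, 0.032], "turn": [0, 0, 0]}
  ]
}}

```text
time: 5.95
position: [0.477, -0.2736, 0.1771]
tool_rot: [-3.141, -0.003, 0.001]
ft_force: [0.3, 0.7, -0.2]
grip_width: 0.004
grip_force: 0.0
```

{"api": "step_arm", "payload": {
  "commands": [
    {"travel": [0, 0, 0.005], "turn": [0, 0, 0]},
    {"travel": [0, 0, 0.009], "turn": [0, 0, 0]}
  ]
}}

```text
time: 6.15
position: [0.4771, -0.2746, 0.1686]
tool_rot: [3.141, 0.001, 0.0]
ft_force: [0.0, 0.1, 0.0]
grip_width: 0.001
grip_force: 0.0
```

{"api": "step_arm", "payload": {
  "commands": [
    {"travel": [0, 0, 0.004], "turn": [0, 0, 0]},
    {"travel": [0, 0, 0.007], "turn": [0, 0, 0]}
  ]
}}

```text
time: 6.35
position: [0.4769, -0.2751, 0.1616]
tool_rot: [3.141, -0.001, 0.0]
ft_force: [0.6, -0.2, -0.2]
grip_width: 0.005
grip_force: 0.0
```

{"api": "step_arm", "payload": {
  "commands": [
    {"travel": [0, 0, 0.003], "turn": [0, 0, 0]},
    {"travel": [0, 0, 0.005], "turn": [0, 0, 0]}
  ]
}}

```text
time: 6.55
position: [0.4768, -0.2752, 0.1565]
tool_rot: [3.142, -0.001, -0.0]
ft_force: [-0.5, -0.8, 0.2]
grip_width: 0.008
grip_force: 0.0
```

{"api": "step_arm", "payload": {
  "commands": [
    {"travel": [0, 0, 0.003], "turn": [0, 0, 0]},
    {"travel": [0, 0, 0.005], "turn": [0, 0, 0]}
  ]
}}

```text
time: 6.75
position: [0.4768, -0.2752, 0.1515]
tool_rot: [3.142, -0.001, -0.0]
ft_force: [-0.3, 0.1, -0.8]
grip_width: 0.005
grip_force: 0.0
```

```bash
python3 -c "
from h import *
S=ctrl.get_image('scene')[:,:,::-1];T=ctrl.get_image('top')[:,:,::-1]
A=cv2.imread('pics/after_s.png')
cv2.imwrite('pics/k_s.png',S);cv2.imwrite('pics/k_t.png',T)
for u in (318,320,322): print(S[150:172,u].max(1),A[150:172,u].max(1))
print(px('scene',np.array([.477,-.275,.137])))"
```

```text
[ 22  23  20  17  23  90 174 174  94  98 102  98 136 210 197  94 103 100
  94  97 100  96] [165 166 166 163 164 193 226 227 226 227 228 228 229 228 230 235 232 202
 146  94  96  95]
[ 40  50 108 147 158 181 216 238 201  94 100 100 100 162 174  90 107 114
  96  88  92 100] [168 165 165 165 165 175 212 231 230 228 228 229 233 231 202 147 103 109
  94  89  90 138]
[100 159 170 166 166 165 183 224 227 169  97 101 100 106 111  95  86  89
  97  91  76  67] [115 168 167 165 165 163 182 221 230 233 227 191 149 111 107  96  87  89
  98  90  97  87]
(np.float64(308.71603472938017), np.float64(167.77421095733422))
```

{"api": "step_arm", "payload": {
  "commands": [
    {"travel": [0, 0, 0.003], "turn": [0, 0, 0]},
    {"travel": [0, 0, 0.006], "turn": [0, 0, 0]}
  ]
}}

```text
time: 7.05
position: [0.4769, -0.2753, 0.1457]
tool_rot: [3.141, -0.001, 0.0]
ft_force: [-1.0, 0.4, -0.3]
grip_width: 0.009
grip_force: 0.0
```

{"api": "step_arm", "payload": {
  "commands": [
    {"travel": [0, 0, 0.003], "turn": [0, 0, 0]},
    {"travel": [0, 0, 0.006], "turn": [0, 0, 0]}
  ]
}}

```text
time: 7.25
position: [0.4767, -0.2752, 0.1394]
tool_rot: [3.142, -0.001, -0.0]
ft_force: [-0.3, 0.0, -0.6]
grip_width: 0.001
grip_force: 0.0
```

```bash
python3 -c "
from h import *
S=ctrl.get_image('scene')[:,:,::-1];T=ctrl.get_image('top')[:,:,::-1]
cv2.imwrite('pics/l_s.png',S);cv2.imwrite('pics/l_t.png',T)
K=cv2.imread('pics/k_s.png').astype(int); A=cv2.imread('pics/after_s.png').astype(int)
print(S[150:172,322].max(1)); print(ctrl.get_state()['joint_torque'].round(2))
print([px('scene',np.array([x,y,.098])) for x,y in ((.446,-.386),(.666,-.386))])
# cover -y edge line: bright->dark transition along columns in the scene
for im in (cv2.imread('pics/s3.png'),): pass
for n,im in (('after',A),('k',K),('l',S.astype(int))):
    g=im.max(2); print(n,g[157,315:332],g[150,308:330])
"
```

```text
[ 44 109 152 162 168 165 183 223 236 200  94 100 101 106 112  97  84  89
  98  92  77  67]
[-3.000e-02 -3.775e+01 -1.690e+00 -3.006e+01 -5.000e-02 -1.100e-01
 -1.000e-02]
[(np.float64(324.49040191747594), np.float64(160.45372302024228)), (np.float64(281.3347114704973), np.float64(142.93759014359026))]
after [227 226 226 227 229 231 227 221 213 189 167 165 169 169 170 167 167] [ 52  52  46  22 115 158 162 161 161 164 165 165 168 136 115 119  85  67
  72  85 106 124]
k [ 63  64  99 174 231 238 230 224 216 190 167 165 169 170 169 168 166] [ 33  21   6   9  11  10  12  20  27  25  22  23  40  54 100 120  87  66
  73  86 105 125]
l [ 77  62  23 155 232 238 230 223 214 190 168 167 168 170 170 168 166] [  8  12   9  15  12  11   9   6  23  39  48  57  42  17  44 104  85  67
  75  86 105 123]
```

```bash
python3 -c "
from h import *
S=cv2.imread('pics/l_s.png');B=cv2.imread('pics/before_s.png');A=cv2.imread('pics/after_s.png');T=cv2.imread('pics/after_t.png')
f=lambda im,x,y:crop(im,x,y,66,50,6)
cv2.imwrite('pics/m2.png',np.vstack([np.hstack([f(S,268,145),f(B,268,145)]),np.hstack([f(A,268,145),f(cv2.imread('pics/l_t.png'),300,180)])]))"
```

```text
(no output)
```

View pics/m2.png

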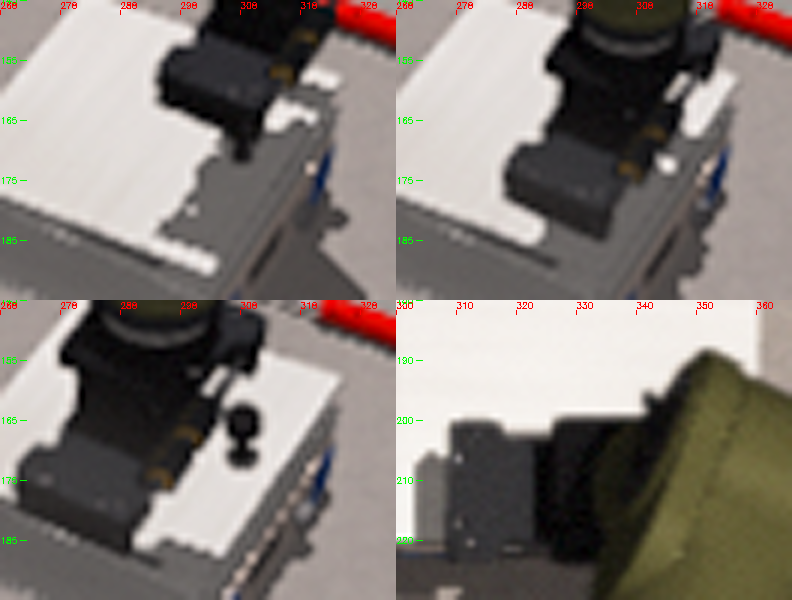

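The picture shows the gripper body close above the knob. The cover's lit corners are at scene (303,190) and (325,157.6), and a dark gap wedge shows along the +y wall. I'll check where the hand really is against its nominal height.

```bash
python3 -c "
from h import *
r=lambda n,x,y,z:np.round(px(n,np.array([x,y,z])),1)
for n in('scene','top'):
  print('now tip',r(n,.477,-.275,.1254))
  for z in (.16,.195,.21): print(n,'now',z,r(n,.4395,-.18,z),r(n,.5145,-.18,z))
  for z in (.12,.15,.17): print(n,'before',z,r(n,.443,-.125,z),r(n,.518,-.125,z))
"
```

```text
now tip [308.4 169.6]
scene now 0.16 [307.7 182.5] [291.2 175.3]
scene now 0.195 [308.7 176.8] [291.9 169.6]
scene now 0.21 [309.2 174.3] [292.2 167.1]
scene before 0.12 [300.  197.4] [283.6 190.1]
scene before 0.15 [300.7 192.9] [284.1 185.5]
scene before 0.17 [301.2 189.7] [284.4 182.3]
now tip [329.7 211.9]
top now 0.16 [303.7 222.6] [303.8 200.5]
top now 0.195 [305.  222.7] [305.  200.1]
top now 0.21 [305.5 222.8] [305.6 199.9]
top before 0.12 [286.6 221.3] [286.8 199.8]
top before 0.15 [287.3 221.4] [287.5 199.4]
top before 0.17 [287.8 221.4] [287.9 199.2]
```

{"api": "step_arm", "payload": {
  "commands": [
    {"travel": [0, 0, 0.003], "turn": [0, 0, 0]},
    {"travel": [0, 0, 0.006], "turn": [0, 0, 0]}
  ]
}}

```text
time: 7.55
position: [0.4768, -0.2753, 0.1337]
tool_rot: [3.141, -0.001, -0.0]
ft_force: [-0.5, -0.1, 0.4]
grip_width: 0.007
grip_force: 0.4
```

{"api": "step_arm", "payload": {
  "commands": [
    {"travel": [0, 0, 0.003], "turn": [0, 0, 0]},
    {"travel": [0, 0, 0.006], "turn": [0, 0, 0]}
  ]
}}

```text
time: 7.75
position: [0.4767, -0.2752, 0.1275]
tool_rot: [3.142, -0.001, -0.0]
ft_force: [-0.8, 0.0, 1.0]
grip_width: 0.006
grip_force: 0.4
```

{"api": "step_arm", "payload": {
  "commands": [
    {"travel": [0, 0, 0.003], "turn": [0, 0, 0]},
    {"travel": [0, 0, 0.006], "turn": [0, 0, 0]}
  ]
}}

```text
time: 7.95
position: [0.4768, -0.2752, 0.1215]
tool_rot: [3.142, -0.001, -0.0]
ft_force: [-1.7, -0.3, 0.1]
grip_width: 0.007
grip_force: 0.3
```

```bash
python3 -c "
from h import *
S=ctrl.get_image('scene')[:,:,::-1]; L=cv2.imread('pics/l_s.png')
cv2.imwrite('pics/n_s.png',S)
print(ctrl.get_state()['ft_force'],S[150:172,322].max(1),S[157,315:332].max(1))
print(L[180:200,298].max(1),S[180:200,298].max(1))
"
```

```text
[-0.21842206  0.38600469 -0.84117748] [ 18  13  20  95 151 164 169 167 157 186 230 237 202  96  97  90  81  90
  98  90  76  67] [ 23  23  21  13  95 156 168 167 166 164 164 166 169 171 170 168 167]
[ 96 101 107 107 101 149 215 233 206 129  99 107 109 113 106 102 103 104
 102 105] [147  97 102 106 109 109 106 100 187 235 234 189 103 110 106 100 102 104
 103 103]
```

The cover is moving again (edge rows +2.5 px), so contact with the knob is real, just lower than nominal. I'll keep going until it resists.

{"api": "step_arm", "payload": {
  "commands": [
    {"travel": [0, 0, 0.003], "turn": [0, 0, 0]},
    {"travel": [0, 0, 0.006], "turn": [0, 0, 0]}
  ]
}}

```text
time: 8.2
position: [0.4769, -0.2753, 0.1165]
tool_rot: [3.141, -0.001, 0.0]
ft_force: [-6.9, 3.5, 20.8]
grip_width: 0.004
grip_force: 10.7
```

{"api": "step_arm", "payload": {
  "commands": [
    {"travel": [0, 0, 0.002], "turn": [0, 0, 0]},
    {"travel": [0, 0, 0.004], "turn": [0, 0, 0]}
  ]
}}

```text
time: 8.4
position: [0.477, -0.2754, 0.1163]
tool_rot: [3.14, -0.001, 0.0]
ft_force: [-11.8, 6.0, 35.4]
grip_width: 0.005
grip_force: 17.2
```

```bash
python3 -c "
from h import *
S=ctrl.get_image('scene')[:,:,::-1]
cv2.imwrite('pics/o_s.png',S)
print(ctrl.get_state()['ft_force'],S[150:172,322].max(1),S[180:200,298].max(1))
"
```

```text
[-9.77196566  4.76232287 24.3012921 ] [ 27  27  39  73 125 157 171 168 166 166 197 230 229 173  99  93  83  86
  98  91  78  67] [147  97 100 107 108 108 109 106  98 185 234 228 170 103 105 102 102 103
 103 104]
```

The cover is firmly shut (35 N reaction, edges at the predicted shut rows). I'll back off and resolve the apparent height offset of the fingers before grasping.

{"api": "step_arm", "payload": {
  "commands": [
    {"travel": [0, 0, -0.02], "turn": [0, 0, 0]},
    {"travel": [0, 0, -0.06], "turn": [0, 0, 0]},
    {"travel": [0, 0, -0.1], "turn": [0, 0, 0]},
    {"travel": [0, -0.04, -0.11], "turn": [0, 0, 0]},
    {"travel": [0, -0.085, -0.12], "turn": [0, 0, 0]}
  ]
}}

```text
time: 8.95
position: [0.4774, -0.191, 0.233]
tool_rot: [3.141, -0.008, 0.004]
ft_force: [0.7, 1.2, 0.2]
grip_width: 0.006
grip_force: 0.0
```

```bash
python3 -c "
from h import *
np.set_printoptions(linewidth=200)
S0=cv2.imread('pics/scene0.png').max(2);T0=cv2.imread('pics/top0.png').max(2)
R=Ro.from_rotvec([-3.11427,-.40056,.0005]).as_matrix(); p=np.array([.16427,-.62835,.19638])
for s in(-1,1):
  for k in (.0435,.0585):
    for z in(.014,-.056): q=p+R@[0,s*k,z]; print(s,k,z,np.round(px('scene',q),1),np.round(px('top',q),1))
m=(S0[90:145,395:440]<45).astype('uint8'); ys,xs=np.nonzero(m)
for y in range(0,55,3): r=np.nonzero(m[y])[0]; print(90+y,(r+395).tolist() if len(r)<14 else (r.min()+395,r.max()+395))
s=ctrl.get_state();print(s['time'],s['position'],s['tool_rot'])
"
```

```text
-1 0.0435 0.014 [406.5 143.7] [423.9 308.6]
-1 0.0435 -0.056 [411.8 131.7] [432.5 313.3]
-1 0.0585 0.014 [406.5 146. ] [419.7 309.8]
-1 0.0585 -0.056 [411.8 134. ] [428.2 314.5]
1 0.0435 0.014 [406.8 130.8] [447.8 301.7]
1 0.0435 -0.056 [411.9 118.9] [457.6 305.9]
1 0.0585 0.014 [406.9 128.7] [451.9 300.6]
1 0.0585 -0.056 [411.9 116.8] [461.9 304.7]
90 (np.int64(417), np.int64(436))
93 (np.int64(417), np.int64(435))
96 (np.int64(414), np.int64(434))
99 (np.int64(409), np.int64(432))
102 (np.int64(408), np.int64(431))
105 (np.int64(407), np.int64(431))
108 (np.int64(407), np.int64(431))
111 (np.int64(412), np.int64(426))
114 (np.int64(411), np.int64(425))
117 (np.int64(410), np.int64(424))
120 [409, 410, 414, 415, 416, 417, 418, 419, 420, 421, 422, 423, 424]
123 (np.int64(407), np.int64(425))
126 (np.int64(407), np.int64(427))
129 (np.int64(406), np.int64(426))
132 [410, 411, 412, 413, 414, 420, 421, 422, 423, 424]
135 [408, 409, 410, 411, 412, 413]
138 [408, 409, 410, 411]
141 []
144 []
8.95 [ 0.47735237 -0.19098633  0.23303879] [ 3.14065031 -0.00763333  0.0038258 ]
```

{"api": "step_arm", "payload": {
  "commands": [
    {"travel": [0, 0.005, 0.04], "turn": [0, 0, 0]},
    {"travel": [0, 0.01, 0.08], "turn": [0, 0, 0]},
    {"travel": [0, 0.01, 0.11], "turn": [0, 0, 0]},
    {"travel": [0, 0.01, 0.13], "turn": [0, 0, 0]},
    {"travel": [0, 0.01, 0.137], "turn": [0, 0, 0]}
  ]
}}

```text
time: 9.45
position: [0.4752, -0.1994, 0.0922]
tool_rot: [-3.14, 0.001, 0.006]
ft_force: [0.4, 0.2, 1.0]
grip_width: 0.002
grip_force: 0.0
```

{"api": "step_arm", "payload": {
  "commands": [
    {"travel": [0, 0, 0.003], "turn": [0, 0, 0]},
    {"travel": [0, 0, 0.006], "turn": [0, 0, 0]}
  ]
}}

```text
time: 9.65
position: [0.4778, -0.2005, 0.0897]
tool_rot: [3.141, -0.001, 0.003]
ft_force: [0.2, -0.3, -0.1]
grip_width: 0.001
grip_force: 0.0
```

{"api": "step_arm", "payload": {
  "commands": [
    {"travel": [0, 0, 0.003], "turn": [0, 0, 0]},
    {"travel": [0, 0, 0.006], "turn": [0, 0, 0]}
  ]
}}

```text
time: 9.85
position: [0.4776, -0.2005, 0.0835]
tool_rot: [3.141, -0.001, 0.002]
ft_force: [-0.2, 0.3, -0.2]
grip_width: 0.007
grip_force: 0.0
```

{"api": "step_arm", "payload": {
  "commands": [
    {"travel": [0, 0, 0.003], "turn": [0, 0, 0]},
    {"travel": [0, 0, 0.005], "turn": [0, 0, 0]}
  ]
}}

```text
time: 10.05
position: [0.477, -0.2003, 0.0777]
tool_rot: [3.141, -0.001, 0.0]
ft_force: [-0.6, -0.5, -0.6]
grip_width: 0.006
grip_force: 0.0
```

{"api": "step_arm", "payload": {
  "commands": [
    {"travel": [0, 0, 0.003], "turn": [0, 0, 0]},
    {"travel": [0, 0, 0.004], "turn": [0, 0, 0]}
  ]
}}

```text
time: 10.25
position: [0.4767, -0.2002, 0.0737]
tool_rot: [-3.142, 0.001, 0.001]
ft_force: [-2.4, 1.0, 5.8]
grip_width: 0.005
grip_force: 3.1
```

The contact on the shut cover came at reported z 0.0745, while the cover is at 0.098. The true fingertips therefore sit about 37 mm short of nominal along the tool, and I'll allow for that. Next I go to the black target and open the gripper on the way.

{"api": "step_arm", "payload": {
  "commands": [
    {"travel": [0, 0, -0.04], "turn": [0, 0, 0]},
    {"travel": [0, 0, -0.085], "turn": [0, 0, 0]},
    {"travel": [0, -0.01, -0.13], "turn": [0, 0, 0]},
    {"travel": [0.005, -0.04, -0.165], "turn": [0, 0, 0]},
    {"travel": [0.005, -0.08, -0.18], "turn": [0, 0, 0]}
  ],
  "gripper": 0.7
}}

```text
time: 10.75
position: [0.4838, -0.1214, 0.2577]
tool_rot: [3.139, -0.008, 0.009]
ft_force: [1.5, 0.1, -0.1]
grip_width: 0.374
grip_force: 0.0
```

{"api": "step_arm", "payload": {
  "commands": [
    {"travel": [0.005, -0.045, 0], "turn": [0, 0, 0]},
    {"travel": [0.01, -0.09, 0], "turn": [0, 0, 0]},
    {"travel": [0.01, -0.135, 0], "turn": [0, 0, 0]},
    {"travel": [0.01, -0.18, 0], "turn": [0, 0, 0]},
    {"travel": [0.01, -0.225, 0], "turn": [0, 0, 0]}
  ]
}}

```text
time: 11.25
position: [0.4919, 0.1065, 0.2539]
tool_rot: [3.141, -0.002, 0.001]
ft_force: [1.2, -0.0, 0.8]
grip_width: 0.693
grip_force: 0.0
```

{"api": "step_arm", "payload": {
  "commands": [
    {"travel": [0.005, -0.045, 0], "turn": [0, 0, -3]},
    {"travel": [0.01, -0.09, 0], "turn": [0, 0, -6]},
    {"travel": [0.01, -0.135, 0], "turn": [0, 0, -9]},
    {"travel": [0.01, -0.18, 0], "turn": [0, 0, -11.3]},
    {"travel": [0.01, -0.215, 0], "turn": [0, 0, -11.3]}
  ]
}}

```text
time: 11.75
position: [0.5015, 0.3227, 0.2537]
tool_rot: [-3.125, -0.312, 0.0]
ft_force: [-0.2, 0.2, 0.2]
grip_width: 0.696
grip_force: 0.0
```

```bash
cat >> h.py <<'E'
y=np.radians(11.3);RG=np.array([[np.cos(y),np.sin(y),0],[np.sin(y),-np.cos(y),0],[0,0,-1]])
E
python3 -c "
from h import *
s=ctrl.get_state();print(s['position'],s['grip_width'])
go([.503,.325,.12],RG);go([.503,.325,.068],RG)
cv2.imwrite('pics/g_s.png',ctrl.get_image('scene')[:,:,::-1]);cv2.imwrite('pics/g_t.png',ctrl.get_image('top')[:,:,::-1])
"
```

```text
[0.50153657 0.32270929 0.25368801] 0.6958093272227607
t 11.75 travel [ 0.0019 -0.0018  0.1337] turn [-0.07  0.    0.11] F [-0.2  0.2  0.2]
t 11.75 travel [ 0.0019 -0.0017  0.1857] turn [-0.07  0.    0.11] F [-0.2  0.2  0.2]
```

```bash
python3 -c "
from h import *
S=cv2.imread('pics/g_s.png').max(2); s=ctrl.get_state(); p=s['position'];R=Ro.from_rotvec(s['tool_rot']).as_matrix()
for k in (-.0455,-.0305,.0305,.0455):
  for d in (.014,-.0235): print(k,d,np.round(px('scene',p+R@[0,k,d]),1))
for v in range(228,290,3):
  r=np.nonzero(S[v,190:270]<45)[0]+190
  print(v,[ (int(a[0]),int(a[-1])) for a in np.split(r,np.nonzero(np.diff(r)>1)[0]+1) if len(a)])
"
```

```text
-0.0455 0.014 [219.2 277.2]
-0.0455 -0.0235 [218.2 271.8]
-0.0305 0.014 [221.1 273. ]
-0.0305 -0.0235 [220.1 267.5]
0.0305 0.014 [228.2 256.6]
0.0305 -0.0235 [227.5 250.8]
0.0455 0.014 [229.9 252.7]
0.0455 -0.0235 [229.2 246.9]
228 [(232, 233)]
231 [(226, 234), (240, 240)]
234 [(227, 239)]
237 [(213, 232), (238, 238)]
240 [(217, 230)]
243 [(218, 218), (220, 230)]
246 [(216, 219), (221, 229)]
249 [(216, 216), (219, 225)]
252 [(215, 215), (217, 217), (219, 224)]
255 [(220, 223)]
258 [(221, 221), (226, 228)]
261 [(223, 227)]
264 [(226, 226)]
267 [(199, 204)]
270 [(205, 213), (215, 215), (221, 221)]
273 [(214, 222)]
276 []
279 [(223, 227)]
282 [(223, 228)]
285 [(224, 228)]
288 [(225, 227)]
```

{"api": "step_arm", "payload": {
  "commands": [
    {"travel": [0.002, -0.002, 0.04], "turn": [0, 0, 0]},
    {"travel": [0.002, -0.002, 0.08], "turn": [0, 0, 0]},
    {"travel": [0.002, -0.002, 0.11], "turn": [0, 0, 0]},
    {"travel": [0.002, -0.002, 0.13], "turn": [0, 0, 0]},
    {"travel": [0.002, -0.002, 0.14], "turn": [0, 0, 0]}
  ]
}}

```text
time: 12.35
position: [0.5032, 0.3201, 0.1114]
tool_rot: [3.125, 0.306, -0.005]
ft_force: [-0.1, -0.7, -0.8]
grip_width: 0.701
grip_force: 0.0
```

```bash
python3 -c "
from h import *
S=ctrl.get_image('scene')[:,:,::-1];T=ctrl.get_image('top')[:,:,::-1];cv2.imwrite('pics/d_s.png',S);cv2.imwrite('pics/d_t.png',T)
s=ctrl.get_state(); p=s['position'];R=Ro.from_rotvec(s['tool_rot']).as_matrix()
print(p)
for k in (-.0455,-.0305,.0305,.0455):
  for x in (-.0095,.0095): print(k,x,np.round(px('scene',p+R@[x,k,-.0235]),1))
print('handle top',[np.round(px('scene',np.array([.503,.325,z])),1) for z in (.138,.1,.068)])
G=S.max(2)
for v in range(255,296,2):
  r=np.nonzero(G[v,200:250]<48)[0]+200
  print(v,[ (int(a[0]),int(a[-1])) for a in np.split(r,np.nonzero(np.diff(r)>1)[0]+1) if len(a)])
for a in (-1,1): print('body',[np.round(px('top',p+R@[b,a*.095,-.0935]),1) for b in (-.0375,.0375)])
G=T.max(2)
for v in range(175,230,4):
  r=np.nonzero(G[v,120:230]<70)[0]+120
  print(v,[ (int(a[0]),int(a[-1])) for a in np.split(r,np.nonzero(np.diff(r)>1)[0]+1) if len(a)])
"
```

```text
[0.50344888 0.32083384 0.11247306]
-0.0455 -0.0095 [224.1 289.5]
-0.0455 0.0095 [218.9 287.7]
-0.0305 -0.0095 [225.8 285.5]
-0.0305 0.0095 [220.6 283.8]
0.0305 -0.0095 [232.5 269.9]
0.0305 0.0095 [227.4 268.2]
0.0455 -0.0095 [234.1 266.2]
0.0455 0.0095 [229.  264.5]
handle top [array([226. , 277.5]), array([226.8, 282.2]), array([227.3, 286. ])]
255 [(230, 241)]
257 [(209, 209), (212, 214), (226, 240)]
259 [(208, 208), (213, 217), (227, 234)]
261 [(207, 208), (213, 233)]
263 [(207, 209), (211, 232)]
265 [(208, 214), (216, 233)]
267 [(211, 232)]
269 [(211, 229), (231, 231)]
271 [(211, 228)]
273 [(212, 227)]
275 [(218, 227)]
277 [(220, 230)]
279 [(221, 231)]
281 [(205, 206), (224, 231)]
283 [(225, 230)]
285 [(202, 203), (227, 229)]
287 [(205, 209), (226, 226), (229, 229)]
289 [(209, 214), (225, 225)]
291 [(214, 220), (224, 225)]
293 [(220, 226)]
295 []
body [array([127.7, 217.7]), array([124.1, 195.4])]
body [array([183.8, 207.3]), array([180., 185.])]
175 [(126, 126)]
179 [(128, 128), (130, 134)]
183 [(134, 139)]
187 [(136, 143), (171, 178)]
191 [(140, 153), (162, 176), (178, 179)]
195 [(144, 157), (164, 180)]
199 [(149, 158), (164, 181), (189, 191)]
203 [(150, 189), (206, 206)]
207 [(151, 191)]
211 [(154, 176), (178, 178), (182, 182), (186, 188), (190, 191)]
215 [(125, 125), (159, 167), (169, 169), (175, 177), (179, 182), (185, 185)]
219 [(163, 173), (176, 176), (178, 179), (182, 182), (184, 184)]
223 [(167, 176), (179, 180), (182, 188)]
227 [(132, 134), (170, 178), (181, 182), (184, 191)]
```

{"api": "step_arm", "payload": {
  "commands": [
    {"travel": [0, -0.003, 0.012], "turn": [0, 0, 0]},
    {"travel": [0, -0.003, 0.024], "turn": [0, 0, 0]},
    {"travel": [0, -0.003, 0.036], "turn": [0, 0, 0]},
    {"travel": [0, -0.003, 0.044], "turn": [0, 0, 0]},
    {"travel": [0, -0.003, 0.044], "turn": [0, 0, 0]}
  ]
}}

```text
time: 12.95
position: [0.5024, 0.3243, 0.0681]
tool_rot: [3.125, 0.308, -0.004]
ft_force: [-0.6, -0.3, -0.4]
grip_width: 0.697
grip_force: 0.0
```

{"api": "step_arm", "payload": {
  "commands": [
    {"travel": [0, 0, 0], "turn": [0, 0, 0]},
    {"travel": [0, 0, 0], "turn": [0, 0, 0]},
    {"travel": [0, 0, 0], "turn": [0, 0, 0]},
    {"travel": [0, 0, 0], "turn": [0, 0, 0]},
    {"travel": [0, 0, 0], "turn": [0, 0, 0]}
  ],
  "gripper": 0,
  "force": 12
}}

```text
time: 13.45
position: [0.5034, 0.3252, 0.07]
tool_rot: [-3.126, -0.308, -0.001]
ft_force: [0.1, 0.5, 0.0]
grip_width: 0.335
grip_force: 0.0
```

{"api": "step_arm", "payload": {
  "commands": [
    {"travel": [0, 0, 0], "turn": [0, 0, 0]},
    {"travel": [0, 0, 0], "turn": [0, 0, 0]},
    {"travel": [0, 0, 0], "turn": [0, 0, 0]}
  ],
  "force": 40
}}

```text
time: 13.75
position: [0.503, 0.3257, 0.0697]
tool_rot: [-3.126, -0.309, 0.0]
ft_force: [-0.0, 1.5, -0.9]
grip_width: 0.203
grip_force: 39.9
```

Gripped at 17.7 mm, which matches the handle, with little side load. Lifting.

{"api": "step_arm", "payload": {
  "commands": [
    {"travel": [0, 0, -0.01], "turn": [0, 0, 0]},
    {"travel": [0, 0, -0.025], "turn": [0, 0, 0]},
    {"travel": [0, 0, -0.045], "turn": [0, 0, 0]},
    {"travel": [0, 0, -0.075], "turn": [0, 0, 0]},
    {"travel": [0, 0, -0.11], "turn": [0, 0, 0]}
  ]
}}

```text
time: 14.25
position: [0.503, 0.3235, 0.1813]
tool_rot: [3.124, 0.307, -0.001]
ft_force: [0.3, -0.5, -0.9]
grip_width: 0.204
grip_force: 39.9
```

```bash
python3 - <<'E'
from h import *
s=ctrl.get_state();print(s['position'],s['ft_force'].round(2),s['grip_width'])
S=ctrl.get_image('scene')[:,:,::-1];T=ctrl.get_image('top')[:,:,::-1];cv2.imwrite('pics/u_s.png',S);cv2.imwrite('pics/u_t.png',T)
# is the handle/plate gone from its slot? compare to the first picture around the slot
A=cv2.imread('pics/scene0.png')
for v in (292,295,297): print(v,A[v,220:232].max(1),S[v,220:232].max(1))
E
```

```text
[0.50303636 0.3235418  0.18129013] [ 0.28 -0.54 -0.87] 0.20439901351971793
292 [140 138 144 185 237 177  68  66  55  58  56 100] [159 159 163 163 135  49  56  64  68  68  70  67]
295 [139 142 128  87  79  69  92 139 141 141 142 141] [161 144  61  62  53  57  66  67  68  69  68  67]
297 [141 139 118  77  88  94 140 142 140 140 139 142] [144  59  64  55  57  65  68  69  68  68  67  68]
```

```bash
python3 - <<'E'
from h import *
from scipy.optimize import brentq
np.set_printoptions(linewidth=200,precision=4,suppress=True)
S=cv2.imread('pics/scene0.png').max(2).astype(float);T=cv2.imread('pics/top0.png').max(2).astype(float)
def cross(row,a,b,th,down):  # subpixel crossing
    r=row[a:b]
    for i in range(len(r)-1):
        if (r[i]>=th)>(r[i+1]>=th) if down else (r[i]<th)>(r[i+1]<th): return a+i+(r[i]-th)/(r[i]-r[i+1])
def fit(n,pts):
    P=np.array([ray(n,*p)[1] for p in pts]); P/=np.linalg.norm(P,axis=1)[:,None]
    u,s,v=np.linalg.svd(P); return v[2],s[2]/np.sqrt(len(P))
def yaw(n,long):
    f=lambda a:n@(np.array([np.cos(a),np.sin(a),1]) if long else np.array([-np.sin(a),np.cos(a),0]))
    g=np.radians(np.arange(-60,61,2)); v=[f(a) for a in g]
    return [round(np.degrees(brentq(f,g[i],g[i+1])),2) for i in range(60) if v[i]*v[i+1]<0]
print(S[122,195:225]);print(S[132,195:225]);print(T[100,232:272]);print(T[108,232:272])
R=[(cross(S[v],200+int((v-117)*.9),230,130,True),v) for v in range(119,129)]
print(R)
n,e=fit('scene',R);print('scene right',yaw(n,True),e)
m=ctrl.camera_model('top')
E
```

```text
[ 90. 136. 187. 217. 187. 182. 180. 179. 180. 184. 181. 179. 178. 182. 168.  98.  65.  70.  72.  71.  71.  73.  69.  71.  72.  71.  73.  72.  72.  72.]
[ 92.  91.  86. 103. 149. 176. 178. 177. 177. 176. 175. 175. 180. 178. 176. 174. 176. 174. 174. 174. 176. 161. 131. 164. 158.  97.  69.  73.  73.  74.]
[166. 164. 167. 169. 167. 170. 168. 160. 146. 172. 180. 183. 182. 183. 180. 179. 182. 183. 188. 180. 178. 183. 186. 184. 180. 179. 177. 178. 175. 137. 118. 147. 147. 152. 146. 150. 149. 114. 161.
 167.]
[169. 170. 166. 170. 171. 164. 155. 168. 165. 177. 179. 179. 181. 180. 180. 181. 183. 179. 180. 178. 182. 180. 178. 178. 176. 176. 175. 172. 147. 173. 190. 151. 149. 149. 151. 146. 104. 160. 169.
 168.]
[(np.float64(207.3586956521739), 119), (np.float64(207.8235294117647), 120), (np.float64(208.70491803278688), 121), (np.float64(209.54285714285714), 122), (np.float64(210.30588235294118), 123), (np.float64(210.74), 124), (np.float64(211.65079365079364), 125), (np.float64(212.37662337662337), 126), (np.float64(213.03389830508473), 127), (np.float64(213.7058823529412), 128)]
scene right [np.float64(-6.85)] 0.000217643090837839
```

```bash
cat > cam.py <<'E'
from h import *
from scipy.optimize import brentq
np.set_printoptions(linewidth=200,precision=4,suppress=True)
S=cv2.imread('pics/scene0.png').max(2).astype(float);T=cv2.imread('pics/top0.png').max(2).astype(float)
def first(r,a,b,th,up):
    for i in range(a,b):
        if (r[i]<th<=r[i+1]) if up else (r[i]>=th>r[i+1]): return i+(th-r[i])/(r[i+1]-r[i])
def fit(n,pts):
    P=np.array([ray(n,*p)[1] for p in pts if p[0]]); P/=np.linalg.norm(P,axis=1)[:,None]
    v=np.linalg.svd(P)[2]; return v[2]
def yaw(n,long):
    f=lambda a:n@(np.array([np.cos(a),np.sin(a),1]) if long else np.array([-np.sin(a),np.cos(a),0]))
    return np.degrees(brentq(f,-.6,.6)) if f(-.6)*f(.6)<0 else None
E
python3 - <<'E'
from cam import *
L=[(first(S[v],190,210,133,True),v) for v in range(128,140)]
print('L',np.array(L)[:,0],yaw(fit('scene',L),True))
for nm,a,b in (('TL',236,244),('TR',257,264)):
    Q=[(a+np.argmin(T[v,a:b]),v) for v in range(95,112)]; print(nm,[int(q[0]) for q in Q],yaw(fit('top',Q),True))
print(S[128:152,205:225].astype(int)); print(T[108:126,234:266].astype(int))
E
```

```text
L [195.6667 196.54   197.34   198.027  198.6522 199.4898 200.2826 200.9143 201.6444 202.4667 203.2821 203.9118] -6.342616136348943
TL [240, 240, 240, 240, 240, 240, 240, 240, 240, 239, 239, 239, 238, 238, 239, 239, 237] -11.900307801049374
TR [262, 262, 262, 262, 262, 262, 261, 261, 261, 261, 261, 261, 263, 260, 260, 260, 260] -7.567586504822155
[[180 178 178 181 180 178 176 177 166 115  73  70  72  72  73  72  73  74  74  74]
 [180 178 176 178 179 176 176 174 179 165 104  69  70  75  71  72  72  74  73  74]
 [179 179 178 176 178 178 175 176 174 175 149  76  69  70  71  74  72  72  73  74]
 [177 179 178 176 176 177 177 175 173 175 163 117  71  84  97  71  73  74  73  73]
 [175 175 180 178 176 174 176 174 174 174 176 161 131 164 158  97  69  73  73  74]
 [176 173 175 178 175 174 176 176 175 172 169 173 201 215 192 152  82  72  73  71]
 [175 175 173 176 178 175 173 174 174 175 178 190 206 193 188 154  92  72  72  72]
 [173 175 174 174 176 176 173 172 178 189 196 195 191 184 148 101  67  71  73  72]
 [175 172 174 174 175 176 170 174 196 199 189 191 188 148  81  69  73  74  72  74]
 [173
[... 2899 characters left out ...]
 28  56  61  60  78 138 140 145 147 149 142]
 [167 168 165 165 166 162 134 154 154 149 130  93  57  33  31  27  24   9  11  18  28  37  52  53  52  71 141 147 147 146 149 142]
 [169 169 165 166 162 161 121 149 151 154 150 135 122  97  93  75  66  47  29  36  47  48  55  54  57  81 142 148 146 144 146 138]
 [173 170 169 170 170 160 115 139 143 146 152 147 142 137 138 132 127 120  72  52  53  52  54  63  77 122 142 150 147 146 145 143]
 [168 164 163 170 167 157  94  97  99 102 109 120 129 138 138 142 142 144 123  65  53  58  67 118 128 143 145 144 144 144 143 143]
 [168 163 166 165 165 162 142 134  89  81  81  87  94  95  96 103 102  99 103  59  51  57  69 132 142 145 143 138 147 142 143 143]]
```

```bash
python3 - <<'E'
from cam import *
a=tri((208.9,144),(238.5,117)); b=tri((220.5,134),(260.5,119)); print(a,b,np.linalg.norm(a[0]-b[0]))
psi=np.radians(-6.6);c,s=np.cos(psi),np.sin(psi);k=2**-.5
X=np.array([c*k,s*k,k]);Y=np.array([-s,c,0]);Z=np.cross(X,Y)
M=(a[0]+b[0])/2; print('mid edge',M)
sc=[(216.5,141),(217.2,142),(218,143),(218,144),(217,145),(216,146),(214.5,147),(213.3,148),(212,149)]
tp=[(242.8,119),(244,120),(245.5,121),(248.5,122)]
t=np.linspace(0,2*np.pi,361)
def res(q):
    C=M-.031*Z+q[2]*Z+q[3]*Y-q[0]*X
    D=C+q[1]*(np.outer(np.cos(t),Y)+np.outer(np.sin(t),Z))
    r=[]
    for n,P in(('scene',sc),('top',tp)):
        E=np.array([px(n,d) for d in D])
        r+=[np.min(np.hypot(*(E-p).T)) for p in P]
    return np.r_[np.array(r)/.3,(q[2])/.003,q[3]/.003]
for r0 in(.018,.022):
  o=least_squares(res,[.012,r0,0,0],diff_step=1e-3,x_scale=[.01,.01,.003,.003]); q=o.x
  print(q,o.cost,'lens',M-.031*Z+q[2]*Z+q[3]*Y-q[0]*X, (o.fun*.3).round(2))
E
```

```text
(array([0.7419, 0.0368, 0.4061]), np.float64(0.0023188139065421186)) (array([ 0.7369, -0.0263,  0.4049]), np.float64(0.0017786151724065505)) 0.06334443285576462
mid edge [0.7394 0.0052 0.4055]Traceback (most recent call last):
  File "<stdin>", line 18, in <module>
    return func(*args, **kwargs)
    vector_fun = VectorFunction(
        fun_wrapped,
    ...<6 lines>...
        workers=workers
    )
    self.J, dct = approx_derivative(
                  ~~~~~~~~~~~~~~~~~^
        self.fun_wrapped, self.x, f0=self.f, **finite_diff_options
        ^^^^^^^^^^^^^^^^^^^^^^^^^^^^^^^^^^^^^^^^^^^^^^^^^^^^^^^^^^
    )
    ^
    J, _nfev = _dense_difference(fun_wrapped, x0, f0, h,
               ~~~~~~~~~~~~~~~~~^^^^^^^^^^^^^^^^^^^^^^^^
                             use_one_sided, method,
                             ^^^^^^^^^^^^^^^^^^^^^^
                             mf)
                             ^^^
    df = [f_eval - f0 for f_eval in f_evals]
                                    ^^^^^^^
    f = np.atleast_1d(self.fun(x, *self.args, **self.kwargs))
                      ~~~~~~~~^^^^^^^^^^^^^^^^^^^^^^^^^^^^^^
    return np.atleast_1d(self.fun(x))
                         ~~~~~~~~^^^
    return self.f(x, *self.args, **self.kwargs)
           ~~~~~~^^^^^^^^^^^^^^^^^^^^^^^^^^^^^^
  File "<stdin>", line 14, in res
  File "h.py", line 16, in px
    m=ctrl.camera_model(n); c=m['R']@X+m['t']; x,y=c[:2]/c[2]; f=1+m['k1']*(x*x+y*y)
ValueError: time passes only in moves, steps and waits
```

```bash
python3 - <<'E'
from cam import *
psi=np.radians(-6.6);c,s=np.cos(psi),np.sin(psi);k=2**-.5
X=np.array([c*k,s*k,k]);Y=np.array([-s,c,0]);Z=np.cross(X,Y)
F=np.array([.7394,.0052,.4055])-.0315*Z; print('face',F)
sc=[(216.5,141),(218,143.5),(216,146),(213.3,148),(212,149)]
tp=[(242.8,119),(244,120),(245.5,121),(248.5,122)]
rays=[ray('scene',*p) for p in sc]+[ray('top',*p) for p in tp]
for h in(.005,.01,.015,.02,.025):
    C=F-h*X; out=[]
    for o,d in rays:
        p=o+d*((C-o)@X)/(d@X)-C; out.append((p@Y*1e3,p@Z*1e3,np.hypot(p@Y,p@Z)*1e3))
    print(h,C.round(4),np.round(out,0).astype(int).tolist())
E
```

```text
face [0.7615 0.0026 0.3832]
0.005 [0.758  0.003  0.3797] [[16, 58, 60], [56, 124, 137], [76, 137, 157], [85, 132, 157], [90, 131, 159], [18, 35, 39], [14, 39, 42], [9, 44, 45], [0, 47, 47]]
0.01 [0.7545 0.0035 0.3762] [[-6, 21, 22], [36, 90, 97], [56, 104, 118], [66, 99, 119], [71, 97, 120], [19, 27, 33], [15, 31, 35], [10, 36, 37], [1, 39, 39]]
0.015 [0.751  0.0039 0.3726] [[-28, -15, 31], [16, 56, 59], [36, 70, 79], [46, 65, 80], [52, 63, 82], [19, 19, 27], [15, 23, 28], [10, 28, 30], [1, 31, 31]]
0.02 [0.7475 0.0043 0.3691] [[-49, -51, 71], [-4, 22, 23], [17, 37, 40], [27, 31, 41], [33, 29, 44], [20, 11, 23], [16, 15, 22], [11, 20, 23], [2, 23, 23]]
0.025 [0.744  0.0047 0.3655] [[-71, -88, 113], [-25, -12, 27], [-3, 3, 4], [8, -3, 8], [13, -5, 14], [20, 3, 21], [16, 7, 18], [11, 12, 16], [2, 15, 15]]
```

Lens estimated at about (0.748, 0.004, 0.370), yaw about -6.6°. Now I raise clear of the white target.

{"api": "step_arm", "payload": {
  "commands": [
    {"travel": [0, 0, -0.025], "turn": [0, 0, 0]},
    {"travel": [0, 0, -0.05], "turn": [0, 0, 0]},
    {"travel": [0, 0, -0.075], "turn": [0, 0, 0]},
    {"travel": [0, 0, -0.1], "turn": [0, 0, 0]},
    {"travel": [0, 0, -0.11], "turn": [0, 0, 0]}
  ]
}}

```text
time: 14.85
position: [0.504, 0.325, 0.2928]
tool_rot: [-3.126, -0.307, -0.006]
ft_force: [-0.0, 0.4, -1.2]
grip_width: 0.199
grip_force: 39.9
```

```bash
cat >> h.py <<'E'
psi=np.radians(-6.6);k=2**-.5
X=np.array([np.cos(psi)*k,np.sin(psi)*k,k]);Y=np.array([-np.sin(psi),np.cos(psi),0]);Z=np.cross(X,Y)
RF=np.c_[X,-Y,-Z]; PF=np.array([.6182,.0190,.2843])
E
python3 -c "
from h import *
go(PF-.06*X,RF);go(PF,RF)
s=ctrl.get_state();print(s['position'])"
```

```text
t 14.85 travel [0.0119 0.3094 0.051 ] turn [-7.01 44.42 16.88] F [-0.   0.4 -1.2]
t 14.85 travel [0.0524 0.3224 0.0088] turn [-7.01 44.42 16.88] F [-0.   0.4 -1.2]
[0.50397883 0.32504928 0.29281102]
```

{"api": "step_arm", "payload": {
  "commands": [
    {"travel": [0.001, 0.031, 0], "turn": [-0.7, 4.4, 1.7]},
    {"travel": [0.002, 0.062, 0], "turn": [-1.4, 8.9, 3.4]},
    {"travel": [0.004, 0.093, 0], "turn": [-2.1, 13.3, 5.1]},
    {"travel": [0.005, 0.124, 0], "turn": [-2.8, 17.8, 6.8]},
    {"travel": [0.006, 0.155, 0], "turn": [-3.5, 22.2, 8.4]}
  ]
}}

```text
time: 15.35
position: [0.539, 0.1722, 0.2894]
tool_rot: [3.056, 0.071, 0.609]
ft_force: [0.2, -0.5, -1.5]
grip_width: 0.204
grip_force: 39.9
```

```bash
python3 -c "
from h import *
go(PF-.06*X,RF)"
```

```text
t 15.35 travel [0.0087 0.148  0.0604] turn [-3.38 22.29  8.47] F [ 0.2 -0.5 -1.5]
```

{"api": "step_arm", "payload": {
  "commands": [
    {"travel": [0.002, 0.03, 0.012], "turn": [-0.7, 4.5, 1.7]},
    {"travel": [0.004, 0.06, 0.024], "turn": [-1.4, 8.9, 3.4]},
    {"travel": [0.006, 0.09, 0.036], "turn": [-2.1, 13.4, 5.1]},
    {"travel": [0.008, 0.12, 0.049], "turn": [-2.8, 17.8, 6.8]},
    {"travel": [0.0087, 0.148, 0.06], "turn": [-3.4, 22.3, 8.5]}
  ]
}}

```text
time: 15.85
position: [0.5887, 0.071, 0.2383]
tool_rot: [2.916, -0.102, 1.056]
ft_force: [-0.3, 3.7, -0.6]
grip_width: 0.202
grip_force: 39.9
```

{"api": "step_arm", "payload": {
  "commands": [
    {"travel": [0, 0, 0], "turn": [0, 0, 0]},
    {"travel": [0, 0, 0], "turn": [0, 0, 0]}
  ]
}}

```text
time: 16.05
position: [0.5882, 0.058, 0.2362]
tool_rot: [2.9, -0.127, 1.041]
ft_force: [0.6, -0.9, -0.6]
grip_width: 0.203
grip_force: 39.9
```

```bash
python3 - <<'E'
from h import *
go(PF-.06*X,RF)
S=ctrl.get_image('scene')[:,:,::-1];T=ctrl.get_image('top')[:,:,::-1];cv2.imwrite('pics/f_s.png',S);cv2.imwrite('pics/f_t.png',T)
s=ctrl.get_state();p=s['position'];R=Ro.from_rotvec(s['tool_rot']).as_matrix();print(p)
tx,ty,tz=R[:,0],-R[:,1],-R[:,2]
for nm,off in(('tool',.0375*tz),('world',np.array([0,0,.0375]))):
    O=p+off-.0992*tz
    print(nm,'face',O+.003*tx+.03*tz)
    for n in('scene','top'): print(n,'corners',[np.round(px(n,O+.003*tx+b*ty+c*tz),1).tolist() for b,c in((-.03,0),(.03,0),(.03,.06),(-.03,.06))],'handle',[np.round(px(n,O+c*tz),1).tolist() for c in(.06,.13)])
G=T.max(2)
np.set_printoptions(linewidth=250)
print(G[104:160:2,225:285:2])
E
```

```text
t 16.05 travel [-0.0037  0.0353 -0.0093] turn [0.43 5.44 1.78] F [ 0.6 -0.9 -0.6]
[0.59000295 0.05774874 0.23884757]
tool face [0.61243232 0.05495938 0.21641918]
scene corners [[241.2, 192.5], [231.5, 202.9], [238.9, 200.5], [248.9, 189.8]] handle [[244.5, 195.7], [254.1, 192.5]]
top corners [[244.5, 165.3], [226.7, 163.4], [224.0, 173.2], [242.5, 175.2]] handle [[233.2, 175.0], [230.2, 187.5]]
world face [0.6362464  0.05187089 0.22511638]
scene corners [[236.3, 188.0], [226.5, 198.3], [233.7, 195.8], [243.8, 185.2]] handle [[239.3, 191.1], [248.7, 187.7]]
top corners [[245.5, 157.8], [227.6, 155.9], [224.9, 165.6], [243.5, 167.6]] handle [[234.1, 167.3], [231.2, 179.6]]
[[178 170 169 170 175 173 170 162 184 188 188 188 191 186 188 187 184 182 105 149 155 159 162 172 175 175 171 172 174 176]
 [171 176 175 175 172 173 175 168 187 186 184 185 189 185 187 183 182 181 123 147 157 150 168 178 176 179 174 171 175 175]
 [170 174 176 170 175 177 173 173 186 183 188 186 187 187 187 186 186 176 184 156 158 150 167 176 176 176 174 173 170 172]
 [173 171 172 169 168 169 178 163 182 184 187 185 1
[... 2324 characters left out ...]
 75  67  72  70  65  73  71  69  77 171 172 176 173 175 174 168 173 175 169 167 170]
 [176 169 174 170 170 170 168 169 164  71  69  70  70  67  67  69  71  86 179 173 174 176 171 177 176 167 172 176 172 169]
 [173 173 171 171 173 175 169 171 163  84  83  76  72  72  69  70  69  92 175 175 174 175 181 177 171 173 169 171 173 170]
 [172 172 174 168 169 171 171 172 170 165 171 160  81  83  84  85  85 102 175 178 177 177 178 175 173 175 168 169 171 172]
 [169 172 176 178 172 174 173 169 169 170 172 171 173 172 171 172 177 176 174 177 176 176 175 174 171 172 177 173 173 173]
 [175 178 175 175 173 169 175 171 168 162 169 173 174 168 174 174 170 179 179 172 177 173 177 174 173 175 174 178 169 169]]
```

{"api": "step_arm", "payload": {
  "commands": [
    {"travel": [-0.001, 0.012, -0.003], "turn": [0.1, 1.8, 0.6]},
    {"travel": [-0.0025, 0.024, -0.006], "turn": [0.3, 3.6, 1.2]},
    {"travel": [-0.0037, 0.035, -0.009], "turn": [0.4, 5.4, 1.8]},
    {"travel": [-0.0037, 0.035, -0.009], "turn": [0.4, 5.4, 1.8]},
    {"travel": [-0.0037, 0.035, -0.009], "turn": [0.4, 5.4, 1.8]}
  ]
}}

```text
time: 16.65
position: [0.6001, 0.028, 0.2099]
tool_rot: [2.852, -0.173, 1.137]
ft_force: [0.5, -0.3, -1.1]
grip_width: 0.205
grip_force: 39.9
```

```bash
cat > look.py <<'E'
from h import *
import sys
n0=sys.argv[1]
go(PF-.06*X,RF);go(PF,RF)
S=ctrl.get_image('scene')[:,:,::-1];T=ctrl.get_image('top')[:,:,::-1];cv2.imwrite(f'pics/{n0}_s.png',S);cv2.imwrite(f'pics/{n0}_t.png',T)
s=ctrl.get_state();p=s['position'];R=Ro.from_rotvec(s['tool_rot']).as_matrix();print(p,s['joint_positions'].round(2))
tx,ty,tz=R[:,0],-R[:,1],-R[:,2]
for nm,off in(('tool',.0375*tz),('world',np.array([0,0,.0375]))):
    O=p+off-.0992*tz
    print(nm,'face',O+.003*tx+.03*tz)
    for n in('scene','top'): print(n,'corners',[np.round(px(n,O+.003*tx+b*ty+c*tz),1).tolist() for b,c in((-.03,0),(.03,0),(.03,.06),(-.03,.06))],'handle',[np.round(px(n,O+c*tz),1).tolist() for c in(.06,.13)])
for n,I,(x,y,w,h) in(('top',T,(225,150,50,40)),('scene',S,(215,165,50,55))):
    g=I.max(2)[y:y+h,x:x+w]; m=(g<50).astype('uint8')
    N,l,st,c=cv2.connectedComponentsWithStats(m)
    for i in range(1,N):
        if st[i,4]>25: print(n,'dark',(st[i]+[x,y,0,0,0]).tolist(),(c[i]+[x,y]).round(1))
E
python3 look.py a; python3 - <<'E'
import cv2,numpy as np
np.set_printoptions(linewidth=250)
print(cv2.imread('pics/a_t.png').max(2)[148:186:2,230:276:2])
E
```

```text
t 16.65 travel [ 0.005   0.0079 -0.0391] turn [1.37 1.45 0.21] F [ 0.5 -0.3 -1.1]
t 16.65 travel [ 0.065   0.0081 -0.0407] turn [1.37 1.45 0.21] F [ 0.5 -0.3 -1.1]
[0.60115608 0.02898707 0.2116705 ] [ 0.25 -0.3  -0.45  2.25  0.29  0.46 -2.14]
tool face [0.62498492 0.02554614 0.19083216]
scene corners [[242.6, 189.8], [232.8, 199.6], [240.6, 198.2], [250.6, 188.1]] handle [[246.1, 193.7], [256.2, 191.7]]
top corners [[253.5, 162.4], [236.1, 160.0], [233.5, 170.6], [251.5, 173.0]] handle [[242.4, 172.5], [239.5, 185.8]]
world face [0.65062351 0.02175852 0.20122927]
scene corners [[237.5, 185.0], [227.6, 194.6], [235.2, 193.0], [245.3, 183.0]] handle [[240.8, 188.6], [250.6, 186.4]]
top corners [[254.7, 154.5], [237.2, 152.1], [234.6, 162.4], [252.7, 164.9]] handle [[243.6, 164.4], [240.7, 177.5]]
top dark [226, 162, 27, 28, 381] [241.4 176.4]
[[175 170 173 172 171 173 108  69  70  66  64  68  68  72  67  99 176 173 174 174 172 171 170]
 [167 165 171 168 168 168  84  67  66  69  70  70  69  65  67 168 174 172 177 175 177 174 171]
 [166 169 177 170 168 171  94  81  78  70  69  71  66  70
[... 858 characters left out ...]
4 174 178 176 173 178 174 176 169]
 [175 174 174 184 180  70  20  23 131 106  72 135 165 173 175 180 176 176 173 176 173 168 166]
 [177 173 177 172 155  33  16  20  99 120 140 108  94 173 176 173 173 168 171 175 169 167 168]
 [173 172 171 129  28  20  10  18  40  68  58  66 134 148 139 126 138 164 174 169 163 171 172]
 [172 172 173  64  28  18  20  22  23  68  51  77 161 163 164 165 169 130 165 168 171 176 173]
 [173 175 162  28  17  21  21  22  23  67  55  76 165 161 166 168 167 159 168 168 167 167 170]
 [ 88 113  50  20  17  19  22  21  18  64  53  79 165 162 164 161 167 162 171 171 173 171 170]
 [ 33  32  33  21  22  19  31  29  24  52  81 147 164 167 165 162 166 162 167 168 170 164 166]]
```

The black face appears in the top view at about (238,161)-(252,171), which matches the tool-axis offset model. Joint 2 is at its limit here (-0.3), so I'll move on towards the final pose, which is farther out.

{"api": "step_arm", "payload": {
  "commands": [
    {"travel": [0.013, 0.002, -0.008], "turn": [0.3, 0.3, 0]},
    {"travel": [0.026, 0.004, -0.016], "turn": [0.6, 0.6, 0.1]},
    {"travel": [0.039, 0.006, -0.024], "turn": [0.9, 0.9, 0.1]},
    {"travel": [0.052, 0.008, -0.032], "turn": [1.2, 1.2, 0.2]},
    {"travel": [0.065, 0.008, -0.04], "turn": [1.4, 1.4, 0.2]}
  ]
}}

```text
time: 17.25
position: [0.6281, 0.023, 0.2837]
tool_rot: [2.862, -0.16, 1.182]
ft_force: [0.4, 0.2, -0.6]
grip_width: 0.201
grip_force: 39.9
```

```bash
python3 -c "
from h import *
go(PF,RF);s=ctrl.get_state();print(s['position'],s['joint_positions'].round(3))"
```

```text
t 17.25 travel [-0.0062  0.0051 -0.0071] turn [-0.22  0.14  0.09] F [ 0.4  0.2 -0.6]
[0.62810991 0.02304363 0.28367417] [-0.041 -0.301 -0.151  2.133  0.324  0.576 -2.091]
```

{"api": "step_arm", "payload": {
  "commands": [
    {"travel": [-0.003, 0.003, -0.004], "turn": [0, 0, 0]},
    {"travel": [-0.006, 0.005, -0.007], "turn": [-0.2, 0.1, 0.1]},
    {"travel": [-0.006, 0.005, -0.007], "turn": [-0.2, 0.1, 0.1]},
    {"travel": [-0.006, 0.005, -0.007], "turn": [-0.2, 0.1, 0.1]}
  ]
}}

```text
time: 17.65
position: [0.6254, 0.0201, 0.2784]
tool_rot: [2.86, -0.166, 1.171]
ft_force: [-0.2, 0.4, -0.9]
grip_width: 0.204
grip_force: 39.9
```

```bash
python3 look.py b; python3 - <<'E'
import cv2,numpy as np
np.set_printoptions(linewidth=250)
print(cv2.imread('pics/b_t.png').max(2)[136:168:2,232:268:2])
from bench import ctrl
print(ctrl.get_state()['joint_positions'].round(4),ctrl.get_state()['qd'].round(3))
E
```

```text
t 17.65 travel [-0.0609  0.0019 -0.0087] turn [0.17 0.47 0.04] F [-0.2  0.4 -0.9]
t 17.65 travel [-0.0009  0.0019 -0.0092] turn [0.17 0.47 0.04] F [-0.2  0.4 -0.9]
[0.62562917 0.02017407 0.27881662] [-0.04 -0.3  -0.15  2.14  0.33  0.58 -2.1 ]
tool face [0.64983926 0.01728775 0.25833661]
scene corners [[237.5, 174.8], [227.4, 184.5], [235.6, 182.4], [245.9, 172.4]] handle [[241.3, 178.0], [251.8, 175.2]]
top corners [[256.0, 151.9], [237.6, 149.6], [235.3, 160.5], [254.2, 163.0]] handle [[244.7, 162.5], [242.1, 176.4]]
world face [0.67596698 0.01416166 0.2691192 ]
scene corners [[232.1, 169.8], [221.9, 179.4], [229.8, 177.1], [240.3, 167.3]] handle [[235.6, 172.8], [245.9, 169.8]]
top corners [[257.0, 143.4], [238.6, 141.0], [236.3, 151.8], [255.3, 154.2]] handle [[245.7, 153.8], [243.2, 167.3]]
top dark [228, 151, 28, 32, 436] [244.2 166.4]
top dark [225, 178, 49, 12, 276] [247.5 186.1]
scene dark [250, 165, 15, 22, 216] [258.9 175.7]
[[168 179 177 172 172 174 168  70  68  70  73  66  68  71  86 172 171 173]
 [171 174 175 176 172 173 113  70  71  70  71  69  65  71  90 177 171 171]
 
[... 458 characters left out ...]
 172  86  20  16  19  22  31  24  38  46 105  69 166 173 175 174]
 [167 172 162  47  21  21  12  20  17  18  16  21 108  88 168 176 178 180]
 [171 175 164  27  18  19  22  24  16  19  21  26 151 173 178 177 176 178]
 [171 168 162  19  19  17  17  19  21  21  20  46 168 175 177 171 180 177]
 [171 170 172  70  60  32  17  17  21  23  20  60 178 173 173 172 178 174]
 [176 170 180 181 180  79  18  23 118 133 101 118 173 172 176 179 178 175]
 [176 171 171 168 158  56  20  14 130 175 179 182 173 175 179 176 172 174]
 [176 171 167 135  33  19  18  20  84 110 175 176 176 177 177 179 176 176]]
[-0.0376 -0.3007 -0.1537  2.1397  0.3313  0.5762 -2.0993] [-0.001  0.002  0.001 -0.005 -0.003 -0.002  0.002]
```

```bash
python3 - <<'E'
import cv2,numpy as np
np.set_printoptions(linewidth=250)
print(cv2.imread('pics/b_s.png').max(2)[166:192,222:256])
t=cv2.imread('pics/b_t.png').max(2)
print(t[147:166,236:260])
E
```

```text
[[ 79  76  81  78 100 146 163 162 162 162 161 160 159 159 161 163 164 162 161 162 162 163 163 164 163 162 164 166 167 168 159 131 102  79]
 [117  88  72  99 148 165 161 160 161 163 160 160 160 160 161 165 163 161 161 161 161 163 165 165 163 165 153 141 136 130 124 102  92  87]
 [156 135 123 144 163 161 161 159 159 162 161 161 162 162 163 164 162 163 162 161 162 164 164 163 164 151 111  82  70  55  78  95 125 131]
 [160 162 160 161 159 158 158 159 159 160 160 160 163 161 163 164 163 163 163 162 162 163 164 166 153 104  56  53  53  53  63  88 120 115]
 [157 159 159 160 159 158 158 158 158 156 158 158 159 159 162 162 163 161 161 163 162 162 165 153 107  55  52  54  56  51  53  74  73  46]
 [158 160 159 158 158 158 159 158 159 157 158 158 159 160 161 160 161 161 162 162 164 165 152 102  56  53  52  53  52  54  62  69  58  46]
 [159 160 156 158 160 160 158 160 161 159 160 159 160 161 161 161 161 162 162 165 162 141 104  65  47  53  51  54  53  61  70  60  47  46]
 [157 157 156 158 159 160 160 162 159 158 160 160 162 159 160 163 161 163 151 139 123  77  63  88  75  54  51  53  60  68  58  
[... 3696 characters left out ...]
5 177]
 [150  54  26  20  16  18  14  18  22  20  20  13  15  21  24  23  21  21  51 148 173 175 176 178]
 [172  91  70  62  60  41  32  20  17  19  17  22  21  24  23  18  20  21  60 171 178 171 173 174]
 [181 169 168 169 168 137  90  32  17  22  18  23  36  45  44  34  32  31  78 170 173 175 174 175]
 [180 177 181 186 180 171  79  25  18  20  23  42 118 138 133 106 101  85 118 174 173 174 172 175]
 [176 175 173 173 169 165  67  21  14  19  17  40 110 172 177 174 175 169 176 174 175 180 175 178]
 [171 171 168 142 158 156  56  22  20  15  14  43 130 168 175 177 179 181 182 176 173 176 175 177]
 [170 167 160  78  88  86  34  20  17  21  18  48 152 163 160 172 177 181 176 175 172 175 176 178]]
```

The face corners observed in top, (238,150), (255.5,152), (254.3,162), (236.8,160), match the model within 1 px. So the target is 9 mm low along the camera's z, held there by joint 2's limit. A tilt of about 2.5° towards vertical frees it and lets it centre.

```bash
cat >> h.py <<'E'
def aim(eps,d=.15,lens=np.array([.748,.004,.370])):
    Q=Ro.from_rotvec(Y*np.radians(eps)).as_matrix()@RF
    return lens-d*X-.0317*Q[:,2]-.003*Q[:,0],Q
E
python3 -c "
from h import *
go(*aim(2.5));go(*aim(2.5,.147));go(*aim(3))"
```

```text
t 17.75 travel [ 0.0001  0.002  -0.009 ] turn [ 0.16 -2.06  0.03] F [ 0.9  0.5 -1.2]
t 17.75 travel [ 0.0031  0.002  -0.009 ] turn [ 0.16 -2.06  0.03] F [ 0.9  0.5 -1.2]
t 17.75 travel [ 0.0003  0.002  -0.009 ] turn [ 0.16 -2.56  0.03] F [ 0.9  0.5 -1.2]
```

{"api": "step_arm", "payload": {
  "commands": [
    {"travel": [0.001, 0.001, -0.004], "turn": [0.1, -1.2, 0]},
    {"travel": [0.002, 0.002, -0.009], "turn": [0.2, -2.3, 0]},
    {"travel": [0.002, 0.002, -0.009], "turn": [0.2, -2.3, 0]},
    {"travel": [0.002, 0.002, -0.009], "turn": [0.2, -2.3, 0]}
  ]
}}

```text
time: 18.15
position: [0.6209, 0.0188, 0.2872]
tool_rot: [2.887, -0.166, 1.118]
ft_force: [0.5, -0.4, -0.5]
grip_width: 0.206
grip_force: 39.9
```

```bash
python3 -c "
from h import *
go(*aim(2.5));go(*aim(3));s=ctrl.get_state();print(s['position'],s['joint_positions'].round(4))"
```

```text
t 18.15 travel [-0.0025  0.0001  0.0003] turn [-0.05  0.17  0.02] F [ 0.5 -0.4 -0.5]
t 18.15 travel [-0.0022  0.0001  0.0002] turn [-0.05 -0.33  0.02] F [ 0.5 -0.4 -0.5]
[0.6208604  0.01882685 0.28716554] [-0.0577 -0.2993 -0.124   2.1014  0.2797  0.643  -2.0389]
```

{"api": "step_arm", "payload": {
  "commands": [
    {"travel": [0, 0, 0], "turn": [0, 0, 0]},
    {"travel": [0, 0, 0], "turn": [0, 0, 0]},
    {"travel": [0, 0, 0], "turn": [0, 0, 0]}
  ]
}}

```text
time: 18.45
position: [0.6207, 0.0188, 0.2869]
tool_rot: [2.888, -0.165, 1.117]
ft_force: [0.2, -0.6, -1.6]
grip_width: 0.206
grip_force: 39.9
```

```bash
python3 - <<'E'
from h import *
go(*aim(2.5))
S=ctrl.get_image('scene')[:,:,::-1];T=ctrl.get_image('top')[:,:,::-1]
cv2.imwrite('pics/z_s.png',S);cv2.imwrite('pics/z_t.png',T)
S0=cv2.imread('pics/scene0.png');T0=cv2.imread('pics/top0.png')
d=lambda a,b,x,y,w,h:(np.abs(a[y:y+h,x:x+w].astype(int)-b[y:y+h,x:x+w]).max(2)>60).sum()
print('white',d(S,S0,228,250,15,25),d(T,T0,178,190,22,15),'tape',d(T,T0,238,212,30,30),'irbezel',d(T,T0,236,80,28,36),'jar/beaker',d(T,T0,100,180,35,55),'block',d(T,T0,248,172,18,32))
o=cv2.imread('pics/o_s.png')
print('cover',S[152:168,322].max(1),S[184:198,298].max(1)); print('pressed',o[152:168,322].max(1),o[184:198,298].max(1))
m=ctrl.camera_model('top'); print([np.round(px('top',np.array([.446,y,.098])),1) for y in(-.166,-.386)],T[216:226,330].max(1))
s=ctrl.get_state();print(s['qd'].round(4),s['grip_width'],s['joint_positions'].round(4))
E
```

```text
t 18.45 travel [-0.0022  0.0001  0.0002] turn [-0.05  0.21  0.03] F [ 0.2 -0.6 -1.6]
white 0 0 tape 440 irbezel 0 jar/beaker 0 block 387
cover [ 98  93 101 114 113 114 113  89  35  40  43  46  41  35  25  29] [225 227 227 227 227 226 228 225 164  97 103 100 100 100]
pressed [ 39  73 125 157 171 168 166 166 197 230 229 173  99  93  83  86] [108 108 109 106  98 185 234 228 170 103 105 102 102 103]
[array([297.7, 220.5]), array([359.3, 221. ])] [ 55 148 241 246 241 158 197  99  91 168]
[-0.0011 -0.0011  0.0009 -0.0027 -0.0022  0.0002 -0.0002] 0.20669210485253775 [-0.0577 -0.2992 -0.1239  2.1011  0.2792  0.6435 -2.0383]
```

The cover edge is unchanged from when I pressed it shut, and the white target and camera are unmoved. The tape and block are only hidden by the arm overhead. Handing in.

```bash
python3 -c "
from bench import ctrl
print(ctrl.close_job())"
```

```text
the job is handed in; nothing more can be done
None
```

I shut the cover and handed the job in with the black target held still, black face to the lens, by my measurements centred at about 148 mm and roughly 2.7° off square because joint 2 was at its limit; no verdict came back.

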